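Load the polishing tub with stop knobs by scoop

ROBOT

A 7-joint arm with a two-finger parallel gripper is mounted at the origin on the work surface. World frame = base frame: x ahead of the robot, y to its left, z up, the work surface at z = 0. Lengths are in m, angles in rad, forces in N, time in s.
With the tool pointing down it reaches from about 0.4 to 0.875 m from the base axis. Payload 19.3 kg.
Tool frame: the origin (TCP) lies on the centre line of the jaws, within the pads' length; the fingertips stand 25 mm ahead of it and the grasp point (between the pads) lies 6 mm ahead of it; z points along the fingers, y is the line along which they close (so a half turn about z gives the same grasp; the last joint's range is limited). The gripper opens to 85 mm and grips with 20 to 120 N. Pads are 22 mm wide; open, the fingers measure 114 mm over their backs; the gripper's body (76 mm by 85 mm) begins 54 mm behind the grasp point. The pads swing forward as they close: fully open they stand 13 mm farther back than shut.
Start: joints at [1.237, 0.521, -0.036, 1.599, 0.021, 1.021, -0.113], TCP at [0.163, -0.603, 0.22] pointing down, gripper open.
Joint ranges: [-2.91, 2.91], [-0.3, 2.13], [-1.5, 1.42], [0.17, 2.43], [-1.26, 4.41], [0.16, 1.93], [-2.52, 2.52]. Speed limits (rad/s): [1.89, 1.89, 2.39, 2.39, 3.01, 3.01, 3.01].

INTERFACE

Orientations are given as a rotation vector (axis times angle).
In Python, from cell import move_to, line_to, move_j, move_gripper, wait, solve_ik, get_obs, read_camera, Unreachable, hand_in, masks_of gives the robot as it stands. Calls block until the motion is done:
- move_to(position, orientation): joint-space move of the TCP to a pose.
- line_to(position, rate=0.15, rot=None, max_force=None): straight line of the TCP; rot=None keeps the orientation; rate is the mean speed in m/s. With max_force (N) it stops when the force on the tool has changed by that much, and returns True; else False.
- move_j(angles): joint-space move.
- move_gripper(opening, effort=None): finger opening in m; effort is the grip in N (None keeps the last); returns when the fingers have stopped.
- wait(seconds).
- solve_ik(position, orientation): joint angles nearest the present ones, or None.
- get_obs(): the state.
- read_camera(name): name is "scene" or "side" or "wrist"; returns a dict with "image" (384x512x3 uint8, blue, green, red), "depth" (384x512 float32, m along the optical axis (not along the pixel's ray), 0 where there is no reading), "camera_matrix" (3x3 intrinsics, pixels), "R" (3x3) and "t" (3): a world point X has camera coordinates R X + t. Camera axes: x right, y down, z forward; pixel columns grow to the right and rows downward; lengths in m; the calibration is good to about 2 mm. A picture is of the moment at which its call begins.
A pose or a line that the arm cannot do raises Unreachable and nothing moves.
- hand_in(): hands the job in; it is judged then, once.
Trained networks look in the newest picture that a camera, given by its name, has taken for a name from the list of things; names that differ only in an ending like _2 or _b are one class to them, and where a whole thing is asked for, a point or a joint stands for the part that bears it (a point fixed in the world has none). Each returns a list of dicts, best first, with "p" (0 to 1); they miss things now and then, are a little off and sometimes report something else, mostly with a low value. They report only what shows in the picture. A call takes as long as a camera call.
- masks_of(target, camera): "region" (384x512 bool, what is visible of it) and "at" ([row, column] in pixels, amid what is visible of it).
The state is a dict: "t": time; "joint_pos": joint angles; "joint_vel": joint speeds; "effort": joint torques, N m; "tool_pos": TCP position; "ee_rot": TCP orientation; "ft_force": force on the tool from outside, world axes, zero at the start; "wrist_torque": the same for the moment, N m; "finger_gap": finger opening in m; "grip_force": force on a finger pad.
Only numpy, scipy, OpenCV 4.12 (cv2) and the standard library are available. Lean on these libraries where they do the work, as an engineer would, in place of code of your own. Each camera call takes 0.05 s, during which the arm holds its last target. There are 200 camera calls.

TASK

With the orange-handled scoop, scoop up at least three of the four stop knobs from the black tray in one go and tip them into the blue polishing tub; any knob left over must stay in the tray. Stand the scoop back upright on the middle of the green mat and let go of it, then press the yellow treadle right down to its stop for a moment to start the tub, and let it come back up. Leave the other things on the bench where they are.

Things in the scene. Friction and masses are not known exactly. Their poses are not given: they have to be found in the camera images.
- scoop: loose aluminium scoop, 180 g, standing on the green mat. Origin: centre of the flat underside; x out of the open front, z up. Bowl 96 mm long (x -48 to 48), 88 mm wide outside, 82 inside, floor 2 mm thick; sides 31 mm high for x -48 to 22, 15 mm for 22 to 36, none ahead of it; back wall 38 mm high. Orange bar handle at the back, see scoop_grip
- scoop_grip (a point): point on the centreline of the scoop's handle, (-82, 0, 109) mm in the scoop's frame. The handle is a straight bar 18 mm thick (along y), 24 mm wide, 120 mm long, from (-46, 0, 32) mm up and back to (-97, 0, 141) mm: it leans 25 degrees from vertical, away from the open front
- scoop_lip (a point): middle of the scoop's front edge at its underside, (48, 0, 0) mm in the scoop's frame
- tray: fixed black tray, 276 mm long (its x -150 to 126), 108 mm wide outside; origin on the bench under its middle. Inner floor 4 mm over the bench, x -145 to 85 mm, 98 mm wide; from x = 85 a 45 degree ramp climbs to x = 120 (far end). Side and near walls 32 mm, far end wall 64 mm over the bench. The knobs start at x -20 to 80 mm
- tray_ramp_foot (a point): middle of the line where the tray's floor meets the ramp, (85, 0, 4) mm in the tray's frame, axes as the tray's
- knob1: loose ball-headed stop knob, pale wood ball of 26 mm diameter with a brass neck of 15 mm diameter that reaches 17 mm from the ball's centre; about 20 g; origin at the ball's centre
- knob2: loose ball-headed stop knob, pale wood ball of 26 mm diameter with a brass neck of 15 mm diameter that reaches 17 mm from the ball's centre; about 20 g; origin at the ball's centre
- knob3: loose ball-headed stop knob, medium brown wood ball of 26 mm diameter with a brass neck of 15 mm diameter that reaches 17 mm from the ball's centre; about 20 g; origin at the ball's centre
- knob4: loose ball-headed stop knob, medium brown wood ball of 26 mm diameter with a brass neck of 15 mm diameter that reaches 17 mm from the ball's centre; about 20 g; origin at the ball's centre
- tub: fixed blue round polishing tub on a grey 130 mm square base; origin on the bench under its middle. Inner floor 35 mm and rim 105 mm over the bench; outer rim diameter 160 mm, mouth 150 mm inside, 5 mm wall
- tub_rim (a point): centre of the tub's mouth, at the rim's height (105 mm over the bench)
- mat: fixed green mat 160 x 140 mm, 4 mm thick, for the scoop; origin under its middle, on the bench
- treadle (a joint): angle of the spring treadle: 0 = up (rest), 0.24 rad = down on its stop; it springs back when released; about 10 N at the pad holds it down
- treadle_pad (a point): pressing point on top of the yellow treadle plate, 100 mm from its hinge and 25 mm from its free end; about 61 mm over the bench at rest, about 38 mm when on the stop. The plate is 125 mm long, 76 mm wide, 8 mm thick, sloping at 16 degrees at rest
- treadle_hinge (a point): middle of the treadle's hinge line at its far end, 30 mm over the bench; x of this frame points from the free end to the hinge, the hinge axis is its y; fixed
- glue: white glue bottle, loose bystander, to be left alone
- jar: amber jar, loose bystander, to be left alone
- screwdriver: red screwdriver, loose bystander, to be left alone
- sanding_block: cork sanding block, loose bystander, to be left alone
- beech_block: beech block, loose bystander, to be left alone
- reed_block: dark wooden reed block, loose bystander, to be left alone

How it is judged:
On the way, in this order (a step that is already met when the one before it is completed fails the run):
1. at least three knobs lie in the scoop at once, and the scoop is lifted clear of the tray (its underside more than 60 mm over the bench) (height (world z) of scoop above 0.06 m and (((x of knob1 in the frame of scoop between -0.055 and 0.055 m and y of knob1 in the frame of scoop between -0.044 and 0.044 m and z of knob1 in the frame of scoop between 0.005 and 0.06 m) and (x of knob2 in the frame of scoop between -0.055 and 0.055 m and y of knob2 in the frame of scoop between -0.044 and 0.044 m and z of knob2 in the frame of scoop between 0.005 and 0.06 m) and (x of knob3 in the frame of scoop between -0.055 and 0.055 m and y of knob3 in the frame of scoop between -0.044 and 0.044 m and z of knob3 in the frame of scoop between 0.005 and 0.06 m)) or ((x of knob1 in the frame of scoop between -0.055 and 0.055 m and y of knob1 in the frame of scoop between -0.044 and 0.044 m and z of knob1 in the frame of scoop between 0.005 and 0.06 m) and (x of knob2 in the frame of scoop between -0.055 and 0.055 m and y of knob2 in the frame of scoop between -0.044 and 0.044 m and z of knob2 in the frame of scoop between 0.005 and 0.06 m) and (x of knob4 in the frame of scoop between -0.055 and 0.055 m and y of knob4 in the frame of scoop between -0.044 and 0.044 m and z of knob4 in the frame of scoop between 0.005 and 0.06 m)) or ((x of knob1 in the frame of scoop between -0.055 and 0.055 m and y of knob1 in the frame of scoop between -0.044 and 0.044 m and z of knob1 in the frame of scoop between 0.005 and 0.06 m) and (x of knob3 in the frame of scoop between -0.055 and 0.055 m and y of knob3 in the frame of scoop between -0.044 and 0.044 m and z of knob3 in the frame of scoop between 0.005 and 0.06 m) and (x of knob4 in the frame of scoop between -0.055 and 0.055 m and y of knob4 in the frame of scoop between -0.044 and 0.044 m and z of knob4 in the frame of scoop between 0.005 and 0.06 m)) or ((x of knob2 in the frame of scoop between -0.055 and 0.055 m and y of knob2 in the frame of scoop between -0.044 and 0.044 m and z of knob2 in the frame of scoop between 0.005 and 0.06 m) and (x of knob3 in the frame of scoop between -0.055 and 0.055 m and y of knob3 in the frame of scoop between -0.044 and 0.044 m and z of knob3 in the frame of scoop between 0.005 and 0.06 m) and (x of knob4 in the frame of scoop between -0.055 and 0.055 m and y of knob4 in the frame of scoop between -0.044 and 0.044 m and z of knob4 in the frame of scoop between 0.005 and 0.06 m)))), for 0.2 s.
2. at least three knobs are in the tub ((((horizontal distance between knob1 and tub_rim below 0.075 m and z of knob1 in the frame of tub between 0.035 and 0.1 m) and (horizontal distance between knob2 and tub_rim below 0.075 m and z of knob2 in the frame of tub between 0.035 and 0.1 m) and (horizontal distance between knob3 and tub_rim below 0.075 m and z of knob3 in the frame of tub between 0.035 and 0.1 m)) or ((horizontal distance between knob1 and tub_rim below 0.075 m and z of knob1 in the frame of tub between 0.035 and 0.1 m) and (horizontal distance between knob2 and tub_rim below 0.075 m and z of knob2 in the frame of tub between 0.035 and 0.1 m) and (horizontal distance between knob4 and tub_rim below 0.075 m and z of knob4 in the frame of tub between 0.035 and 0.1 m)) or ((horizontal distance between knob1 and tub_rim below 0.075 m and z of knob1 in the frame of tub between 0.035 and 0.1 m) and (horizontal distance between knob3 and tub_rim below 0.075 m and z of knob3 in the frame of tub between 0.035 and 0.1 m) and (horizontal distance between knob4 and tub_rim below 0.075 m and z of knob4 in the frame of tub between 0.035 and 0.1 m)) or ((horizontal distance between knob2 and tub_rim below 0.075 m and z of knob2 in the frame of tub between 0.035 and 0.1 m) and (horizontal distance between knob3 and tub_rim below 0.075 m and z of knob3 in the frame of tub between 0.035 and 0.1 m) and (horizontal distance between knob4 and tub_rim below 0.075 m and z of knob4 in the frame of tub between 0.035 and 0.1 m)))), for 0.2 s.
3. the scoop stands upright on the mat, released (angle between scoop's own z axis and vertical below 0.1 rad and horizontal distance between scoop and mat below 0.045 m and z of scoop in the frame of mat below 0.008 m and contact force between scoop and the arm below 0.2 N and contact force between scoop and the fingers below 0.2 N and linear speed of scoop below 0.03 m/s), for 0.2 s.
4. the treadle is pressed down to its stop (value of joint treadle above 0.215 rad), for 0.2 s.
At the end, for the whole second after the job is handed in: At least three knobs lie in the tub and any other lies in the tub or the tray, all at rest; the scoop stands upright (within 0.1 rad) on the mat, its origin within 45 mm of the mat's middle, released; the treadle is back up (below 0.04 rad) (all of step 3 and (((horizontal distance between knob1 and tub_rim below 0.075 m and z of knob1 in the frame of tub between 0.035 and 0.1 m) and (horizontal distance between knob2 and tub_rim below 0.075 m and z of knob2 in the frame of tub between 0.035 and 0.1 m) and (horizontal distance between knob3 and tub_rim below 0.075 m and z of knob3 in the frame of tub between 0.035 and 0.1 m)) or ((horizontal distance between knob1 and tub_rim below 0.075 m and z of knob1 in the frame of tub between 0.035 and 0.1 m) and (horizontal distance between knob2 and tub_rim below 0.075 m and z of knob2 in the frame of tub between 0.035 and 0.1 m) and (horizontal distance between knob4 and tub_rim below 0.075 m and z of knob4 in the frame of tub between 0.035 and 0.1 m)) or ((horizontal distance between knob1 and tub_rim below 0.075 m and z of knob1 in the frame of tub between 0.035 and 0.1 m) and (horizontal distance between knob3 and tub_rim below 0.075 m and z of knob3 in the frame of tub between 0.035 and 0.1 m) and (horizontal distance between knob4 and tub_rim below 0.075 m and z of knob4 in the frame of tub between 0.035 and 0.1 m)) or ((horizontal distance between knob2 and tub_rim below 0.075 m and z of knob2 in the frame of tub between 0.035 and 0.1 m) and (horizontal distance between knob3 and tub_rim below 0.075 m and z of knob3 in the frame of tub between 0.035 and 0.1 m) and (horizontal distance between knob4 and tub_rim below 0.075 m and z of knob4 in the frame of tub between 0.035 and 0.1 m))) and ((horizontal distance between knob1 and tub_rim below 0.075 m and z of knob1 in the frame of tub between 0.035 and 0.1 m) or (x of knob1 in the frame of tray between -0.145 and 0.122 m and y of knob1 in the frame of tray between -0.05 and 0.05 m and z of knob1 in the frame of tray below 0.06 m)) and ((horizontal distance between knob2 and tub_rim below 0.075 m and z of knob2 in the frame of tub between 0.035 and 0.1 m) or (x of knob2 in the frame of tray between -0.145 and 0.122 m and y of knob2 in the frame of tray between -0.05 and 0.05 m and z of knob2 in the frame of tray below 0.06 m)) and ((horizontal distance between knob3 and tub_rim below 0.075 m and z of knob3 in the frame of tub between 0.035 and 0.1 m) or (x of knob3 in the frame of tray between -0.145 and 0.122 m and y of knob3 in the frame of tray between -0.05 and 0.05 m and z of knob3 in the frame of tray below 0.06 m)) and ((horizontal distance between knob4 and tub_rim below 0.075 m and z of knob4 in the frame of tub between 0.035 and 0.1 m) or (x of knob4 in the frame of tray between -0.145 and 0.122 m and y of knob4 in the frame of tray between -0.05 and 0.05 m and z of knob4 in the frame of tray below 0.06 m)) and linear speed of each of knob1, knob2, knob3, knob4 below 0.05 m/s and value of joint treadle below 0.04 rad); the robot touches nothing.
It fails at once if a bystander (glue bottle, jar, screwdriver, sanding block, beech block or reed block) is moved by more than 30 mm (distance of any of glue, jar, screwdriver, sanding_block, beech_block, reed_block from where it was at the start of the episode above 0.03 m).
It also fails if it takes over 72 s, if anything falls off the work surface, if the arm or the gripper's body presses on something with over 40 N, if the wrist force passes 120 N, or if a joint passes its speed limit or range.

## Working session

There is one attempt and no reset: what is moved stays moved. The work goes in short steps, each a Python script; the robot and the scene stay as the last script left them, time stands still between calls to the robot, and variables do not carry over. Pictures are saved under pics/ and viewed, at most 10 in all, crops included, and the job is handed in when it is done.

```bash
ls; mkdir -p pics
cat > h.py <<'E'
import numpy as np, cv2
from cell import *
def cloud(d):
    z=d["depth"]; K=d["camera_matrix"]; v,u=np.mgrid[:384,:512]
    c=np.stack([(u-K[0,2])/K[0,0]*z,(v-K[1,2])/K[1,1]*z,z],-1)
    w=(c-d["t"])@d["R"]; w[z==0]=np.nan
    return w
E
python3 - <<'E'
from h import *
ims=[]
for c in ["scene","side"]:
    d=read_camera(c); ims.append(d["image"]); W=cloud(d); np.savez("c_%s.npz"%c,W=W,im=d["image"])
    print(c,d["R"].round(3).tolist(),d["t"].round(3))
    for n in ["scoop","tray","knob1","knob3","tub","mat","treadle","glue","jar","screwdriver","sanding_block","beech_block","reed_block"]:
        for m in masks_of(n,c)[:4]:
            if m["p"]<.3: continue
            P=W[m["region"]]; P=P[~np.isnan(P[:,0])]
            if len(P): print(n,round(m["p"],2),[int(a) for a in m["at"]],len(P),"med",np.median(P,0).round(3),"lo",np.percentile(P,2,axis=0).round(3),"hi",np.percentile(P,98,axis=0).round(3))
cv2.imwrite("pics/a.png",ims[0]);cv2.imwrite("pics/b.png",ims[1])
print(get_obs())
E
```

```text
pics
scene [[-0.111, 0.994, 0.008], [0.804, 0.095, -0.587], [-0.584, -0.059, -0.81]] [ 0.081 -0.403  1.495]
scoop 0.73 [188, 205] 1574 med [ 0.532 -0.157  0.006] lo [ 0.467 -0.196  0.001] hi [ 0.599 -0.108  0.14 ]
tray 0.6 [201, 318] 3847 med [0.534 0.147 0.004] lo [ 0.397  0.085 -0.002] hi [0.674 0.204 0.061]
knob1 0.64 [202, 332] 88 med [0.551 0.17  0.022] lo [0.536 0.158 0.002] hi [0.561 0.18  0.03 ]
knob1 0.63 [203, 311] 65 med [0.551 0.12  0.023] lo [0.539 0.112 0.014] hi [0.561 0.13  0.03 ]
knob1 0.43 [216, 312] 99 med [0.598 0.126 0.021] lo [0.584 0.116 0.   ] hi [0.607 0.138 0.029]
knob3 0.64 [202, 332] 88 med [0.551 0.17  0.022] lo [0.536 0.158 0.002] hi [0.561 0.18  0.03 ]
knob3 0.63 [203, 311] 65 med [0.551 0.12  0.023] lo [0.539 0.112 0.014] hi [0.561 0.13  0.03 ]
knob3 0.43 [216, 312] 99 med [0.598 0.126 0.021] lo [0.584 0.116 0.   ] hi [0.607 0.138 0.029]
tub 0.75 [142, 121] 3358 med [ 0.434 -0.402  0.054] lo [ 0.368 -0.469  0.005] hi [ 0.517 -0.324  0.104]
mat 0.81 [213, 221] 1502 med [ 0.596 -0.112  0.002] lo [ 0.481 -0.216 -0.002] hi [ 0.641 -0.068  0.009]
treadle 0.
[... 1960 characters left out ...]
': 1.4, 'joint_pos': array([ 1.2368026 ,  0.52140786, -0.03627131,  1.59950728,  0.02120712,
        1.0211047 , -0.11277574]), 'joint_vel': array([ 0.00062302,  0.00023031,  0.00075166,  0.00048198,  0.00120765,
        0.0017279 , -0.00029101]), 'effort': array([-5.09856764e-04, -9.26846051e+01,  1.97814323e+00, -3.70236754e+01,
        1.81248668e-02,  2.10654820e-03,  2.18731333e-05]), 'tool_pos': array([ 0.16291925, -0.60337773,  0.2198836 ]), 'ee_rot': array([-3.11427662e+00, -4.13099106e-01,  4.43520479e-05]), 'ft_force': array([ 0.81531204,  0.65364805, -0.46192266]), 'wrist_torque': array([ 0.05589832,  0.01558386, -0.0336936 ]), 'grip_force': 0.0, 'finger_gap': 0.08522332469322265}
```

View pics/a.png

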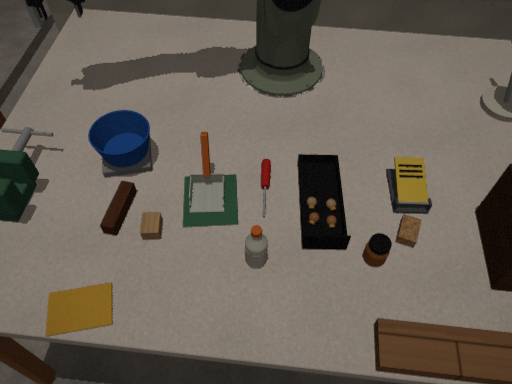

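View pics/b.png

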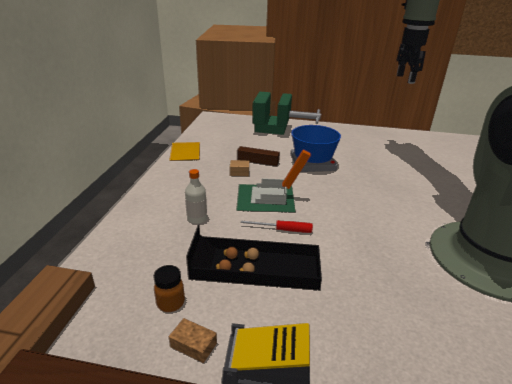

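The scene camera shows the tray with four knobs at about (212,320), the scoop on the mat at (195,207), the tub at (140,121) and the treadle at (185,410). The side view agrees. Next I'll fit the poses.

```bash
cat > fit.py <<'E'
from h import *
from scipy.optimize import least_squares
S={c:np.load("c_%s.npz"%c) for c in("scene","side")}
def pts(c,lo,hi,box):
    W=S[c]["W"];hsv=cv2.cvtColor(S[c]["im"],cv2.COLOR_BGR2HSV)
    m=cv2.inRange(hsv,np.array(lo),np.array(hi))>0
    x0,x1,y0,y1,z0,z1=box
    with np.errstate(invalid='ignore'):
        m&=(W[...,0]>x0)&(W[...,0]<x1)&(W[...,1]>y0)&(W[...,1]<y1)&(W[...,2]>z0)&(W[...,2]<z1)
    return W[m]
for c in S:
    W=S[c]["W"];b=W.reshape(-1,3);b=b[(b[:,0]>.3)&(b[:,0]<.85)&(abs(b[:,1])<.4)&(abs(b[:,2])<.01)]
    print(c,"bench z",np.median(b[:,2]).round(4))
    P=pts(c,(0,0,0),(180,255,90),(.36,.71,.07,.22,.024,.036))
    print(" tray rim",len(P),cv2.minAreaRect((P[:,:2]*1000).astype(np.float32)))
    P=pts(c,(50,60,20),(90,255,255),(.45,.68,-.25,-.03,-.005,.012))
    print(" mat",len(P),cv2.minAreaRect((P[:,:2]*1000).astype(np.float32)),np.median(P[:,2]))
    P=pts(c,(3,150,60),(20,255,255),(.40,.56,-.22,-.08,.04,.16))
    ct=P.mean(0);v=np.linalg.svd(P-ct)[2][0];v*=np.sign(v[2])
    print(" handle",len(P),ct.round(4),v.round(3),"lean",np.degrees(np.arccos(v[2])).round(1),"yaw(front)",np.degrees(np.arctan2(-v[1],-v[0])).round(1),"zmax",P[:,2].max().round(3))
    P=pts(c,(100,80,20),(130,255,255),(.33,.55,-.5,-.3,.098,.112))
    r=least_squares(lambda q:np.hypot(P[:,0]-q[0],P[:,1]-q[1])-q[2],[.44,-.4,.078],loss='soft_l1',f_scale=.003)
    print(" tub",len(P),r.x.round(4),np.median(P[:,2]).round(3))
    P=pts(c,(20,130,80),(35,255,255),(.36,.57,.3,.45,.02,.08))
    A=np.c_[P[:,:2],np.ones(len(P))];k=np.linalg.lstsq(A,P[:,2],rcond=None)[0]
    print(" treadle",len(P),cv2.minAreaRect((P[:,:2]*1000).astype(np.float32)),"grad",k.round(3),"zr",np.percentile(P[:,2],[1,99]).round(3))
    P=pts(c,(3,40,70),(30,255,255),(.48,.68,.09,.2,.006,.04))
    q=cv2.kmeans((P*1000).astype(np.float32),4,None,(3,50,.1),10,2)[2]; print(" knobs",len(P),q.round(0).tolist())
    P=pts(c,(0,0,90),(180,60,255),(.45,.64,-.24,-.07,.012,.045))
    if len(P)>5: print(" scoop bowl",len(P),cv2.minAreaRect((P[:,:2]*1000).astype(np.float32)))
im=cv2.resize(S["scene"]["im"][130:260,180:350],None,fx=4,fy=4,interpolation=cv2.INTER_CUBIC);cv2.imwrite("pics/c.png",im)
E
python3 fit.py
```

```text
scene bench z -0.0014
 tray rim 617 ((533.0162353515625, 143.99166870117188), (279.70013427734375, 108.82861328125), 5.5898118019104)
 mat 1298 ((557.8094482421875, -141.90084838867188), (160.14938354492188, 137.7823486328125), 10.15102767944336) 0.00222394582998808
 handle 309 [ 0.4875 -0.1595  0.0989] [-0.45  -0.065  0.891] lean 27.0 yaw(front) 8.2 zmax 0.149
 tub 381 [ 0.4414 -0.3965  0.0764] 0.102
 treadle 1142 ((465.215576171875, 370.6133117675781), (120.47005462646484, 76.66091918945312), 4.378073692321777) grad [-0.284 -0.026  0.191] zr [0.032 0.067]
 knobs 306 [[549.0, 171.0, 23.0], [550.0, 120.0, 23.0], [597.0, 127.0, 23.0], [601.0, 171.0, 23.0]]
 scoop bowl 107 ((544.9780883789062, -152.37022399902344), (82.42472076416016, 88.32461547851562), 7.173056602478027)
side bench z -0.001
 tray rim 1281 ((529.4591064453125, 146.34417724609375), (274.4922790527344, 112.22677612304688), 5.631589412689209)
 mat 748 ((553.607666015625, -137.02264404296875), (156.399169921875, 138.39678955078125), 9.83216667175293) 0.002601327687997554
 handle 359 [ 0.4762 -0.1521  0.0963] [-0.426 -0.079  0.901] lean 25.6 yaw(front) 10.5 zmax 0.148
 tub 213 [ 0.4368 -0.3934  0.0764] 0.102
 treadle 2871 ((462.9024658203125, 372.7640686035156), (119.88613891601562, 79.56571197509766), 4.593686580657959) grad [-0.284 -0.034  0.195] zr [0.033 0.067]
 knobs 427 [[543.0, 128.0, 21.0], [593.0, 179.0, 22.0], [541.0, 177.0, 23.0], [588.0, 135.0, 21.0]]
 scoop bowl 340 ((542.457275390625, -150.2232208251953), (82.31684112548828, 93.92294311523438), 7.495367527008057)
```

View pics/c.png

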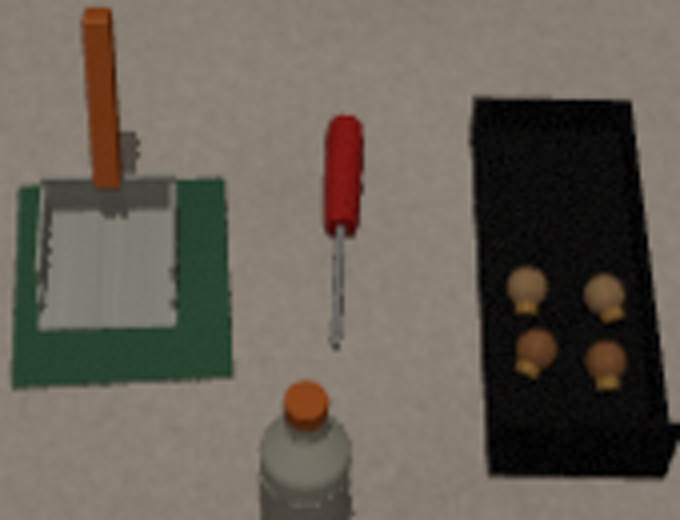

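The measurements agree: the scoop origin comes out near (0.5496, -0.1505) with yaw about 8° from both bowl and handle, and the tray at (0.543, 0.146) with yaw 5.6°. Next is a reachability check of the whole plan.

```bash
cat >> h.py <<'E'
from scipy.spatial.transform import Rotation as Ro
TRAY=(np.array([.543,.1464,0]),np.radians(5.6)); MAT=np.array([.5557,-.1395,0])
SC0=np.array([.5496,-.1505,.004]); YAW0=np.radians(8); TUB=np.array([.439,-.395])
G=np.array([-.082,0,.109])
def tool(o,yaw,pitch,a,flip):
    """TCP pose for the scoop with origin o, heading yaw, nose-up pitch; a = tool tilt from -z toward scoop x"""
    R=Ro.from_euler("ZY",[yaw,-pitch]); s=-1 if flip else 1
    d=np.array([np.sin(a),0,-np.cos(a)]); y=np.array([0,s,0.]); M=np.c_[np.cross(y,d),y,d]
    return R.apply(G-.006*d)+o, (R*Ro.from_matrix(M)).as_rotvec()
def by_point(p,loc,yaw,pitch):
    "scoop origin that puts scoop-frame point loc at p"
    return np.array(p)-Ro.from_euler("ZY",[yaw,-pitch]).apply(loc)
def tr(x,z,y=0):
    o,w=TRAY; return o+np.array([x*np.cos(w)-y*np.sin(w),x*np.sin(w)+y*np.cos(w),z])
LIP=[.048,0,0]; HEEL=[-.048,0,0]; r=np.radians
def plan(h):
    w=TRAY[1]; P=[("grasp",SC0,YAW0,0),("up",SC0+[0,0,.12],YAW0,0),("overtray",tr(-.085,.13),w,0),("down",tr(-.085,.0045),w,0),
     ("push",tr(.037,.0045),w,0),("ramp",by_point(tr(.110,.031),LIP,w,r(15)),w,r(15)),("tilt",by_point(tr(.105,.06),LIP,w,r(25)),w,r(25)),("lift",by_point(tr(.09,.22),LIP,w,r(25)),w,r(25))]
    f=np.array([np.cos(h),np.sin(h),0]); c=np.r_[TUB,0]
    for n,q,z,b in[("pre",25,.2,-.02),("p0",0,.15,-.03),("p-30",-30,.13,-.01),("p-60",-60,.125,0)]:
        P.append((n,by_point(c+f*b+[0,0,z],LIP,h,r(q)),h,r(q)))
    return P
E
python3 - <<'E'
from h import *
J0=get_obs()["joint_pos"]
for flip in(0,1):
  for a in (0,15,30,45):
    P=plan(0)[:8]
    q=[solve_ik(*tool(o,y,p,r(a),flip)) for _,o,y,p in P]
    print(flip,a,[n[0] if k is None else "ok" for (n,*_),k in zip(P,q)])
    if q[0] is not None: print("   grasp",q[0].round(2), None if q[-1] is None else np.array(q[-1]).round(2))
    for h in range(-180,180,30):
        q=[solve_ik(*tool(o,y,p,r(a),flip)) for _,o,y,p in plan(r(h))[8:]]
        if sum(k is not None for k in q)>2: print("   pour",h,[None if k is None else np.round(k,1).tolist() for k in (q[0],q[-1])])
E
```

```text
0 0 ['ok', 'ok', 'ok', 'ok', 'ok', 'ok', 'ok', 'ok']
   grasp [ 0.78  0.57 -0.76  2.    0.55  0.79  1.41] [ 0.58  0.15 -1.19  2.19  0.64  0.59  0.6 ]
   pour -180 [[0.4, 1.0, 0.0, 0.7, 0.1, 1.8, -1.1], [2.1, 0.6, -1.2, 2.2, -1.1, 0.3, 0.6]]
   pour -150 [[0.3, 0.8, -0.1, 1.2, 0.3, 1.6, -0.9], [1.6, 0.6, -0.6, 1.8, -0.8, 1.1, 0.6]]
   pour -120 [[0.3, 0.5, -0.3, 1.6, 0.6, 1.3, -0.7], [1.4, 0.8, -0.5, 1.3, -0.5, 1.6, 0.6]]
   pour -90 [[0.4, 0.3, -0.5, 2.0, 0.7, 1.0, -0.5], None]
   pour -60 [[0.7, -0.0, -0.5, 2.3, 0.6, 0.6, 0.2], None]
   pour -30 [[1.2, -0.0, -0.4, 2.4, -0.3, 0.4, 2.1], None]
   pour 0 [[2.3, 0.5, -1.4, 2.1, 0.2, 0.7, 2.4], None]
   pour 30 [[0.8, 0.5, 0.6, 1.7, -0.7, 1.2, -2.5], [0.3, 0.8, -0.0, 1.3, 0.7, 1.9, 2.2]]
   pour 60 [[0.9, 0.8, 0.4, 1.3, -0.6, 1.5, -2.3], [0.6, 0.8, -0.9, 1.7, 1.2, 1.9, 2.1]]
   pour 90 [[0.8, 1.0, 0.3, 0.8, -0.5, 1.8, -2.1], [0.8, 0.6, -1.1, 2.1, 1.5, 1.6, 2.2]]
0 15 ['ok', 'ok', 'ok', 'd', 'ok', 'ok', 't', 'ok']
   grasp [ 0.81  0.45 -0.65  2.2   0.49  0.37  1.51] [ 0.36  0.05 -1.01  2.41  1.38  0.39 -0.21]
   pour -180 [None, [1.5, 0.3
[... 4392 characters left out ...]
   pour 60 [[1.4, 1.0, -0.5, 1.0, -0.4, 1.7, 0.6], [0.4, 0.4, -0.1, 1.7, 0.6, 1.3, -0.5]]
   pour 90 [None, [0.5, 0.3, -0.3, 1.9, 0.7, 1.0, -0.2]]
1 45 ['g', 'u', 'o', 'd', 'p', 'r', 't', 'l']
   pour -150 [None, [1.6, 0.6, -1.3, 1.6, 0.4, 1.2, 2.4]]
   pour -120 [[-0.0, 0.9, -0.2, 1.5, 0.9, 1.8, 2.1], [0.5, 0.5, 0.6, 1.5, -0.5, 1.3, -2.5]]
   pour -90 [[0.3, 0.8, -0.9, 2.1, 1.3, 1.9, 1.8], [0.6, 0.6, 0.3, 1.4, -0.3, 1.4, -2.2]]
   pour 0 [[2.4, 0.8, -1.1, 2.3, -1.1, 0.6, 0.9], [0.5, 0.6, 0.0, 1.3, 0.1, 1.5, -1.1]]
   pour 30 [[1.8, 0.9, -0.5, 1.6, -0.8, 1.3, 0.7], [0.5, 0.5, -0.0, 1.5, 0.2, 1.3, -0.7]]
   pour 60 [[1.5, 1.2, -0.5, 0.9, -0.5, 1.9, 0.6], [0.6, 0.4, -0.2, 1.6, 0.4, 1.2, -0.3]]
```

```bash
cat >> h.py <<'E'
A,FL=0.,1
def go(o,yaw,pitch,rate=None,**k):
    p,R=tool(np.array(o),yaw,pitch,A,FL)
    return move_to(p,R) if rate is None else line_to(p,rate=rate,rot=R,**k)
def st(s=""):
    o=get_obs(); print(s,round(o["t"],2),o["joint_pos"].round(2).tolist(),o["tool_pos"].round(4),"F",o["ft_force"].round(1),"gap",round(o["finger_gap"],4),"g",round(o["grip_force"],1))
def snap(c,name,box=None,k=1):
    im=read_camera(c)["image"]
    if box: a,b,e,f=box; im=im[a:b,e:f]
    cv2.imwrite("pics/"+name,cv2.resize(im,None,fx=k,fy=k,interpolation=cv2.INTER_CUBIC))
E
python3 - <<'E'
from h import *
go(SC0+[0,0,.1],YAW0,0); st("above")
go(SC0,YAW0,0,.12,max_force=15); st("at")
move_gripper(0,90); st("closed")
go(SC0+[0,0,.12],YAW0,0,.1); st("up")
W=cloud(d:=read_camera("side")); np.savez("c2.npz",W=W,im=d["image"]); cv2.imwrite("pics/d.png",cv2.resize(d["image"][60:260,180:400],None,fx=3,fy=3))
for n in("scoop",):
    P=W[masks_of(n,"side")[0]["region"]];P=P[~np.isnan(P[:,0])];print(np.percentile(P,[2,50,98],axis=0).round(3))
w=TRAY[1]; 
for n,o,y,p in plan(r(45))[2:]:
    q=solve_ik(*tool(o,y,p,A,FL)); print(n,None if q is None else np.round(q,2).tolist())
E
```

```text
above 3.34 [0.44, 0.33, -0.28, 1.92, 0.12, 0.9, -1.33] [ 0.4683 -0.1628  0.219 ] F [ 0.4 -0.2  0.2] gap 0.0852 g 0.0
at 4.33 [0.41, 0.47, -0.25, 2.02, 0.18, 0.67, -1.39] [ 0.4687 -0.1621  0.1195] F [ 0.5 -0.4  0.3] gap 0.0853 g 0.0
closed 4.97 [0.41, 0.47, -0.25, 2.02, 0.18, 0.67, -1.39] [ 0.4684 -0.1623  0.1193] F [-2.3 -1.3  6.4] gap 0.0156 g 88.2
up 6.33 [0.44, 0.31, -0.29, 1.9, 0.1, 0.95, -1.32] [ 0.4681 -0.1618  0.2385] F [ 0.2  0.7 -2.5] gap 0.0153 g 88.0
[[ 0.687 -0.011  0.   ]
 [ 0.707  0.015  0.068]
 [ 0.736  0.025  0.139]]
overtray [-0.02, 0.15, -0.51, 2.1, 0.09, 0.91, -2.05]
down [-0.12, 0.37, -0.44, 2.24, 0.28, 0.59, -2.24]
push [-0.12, 0.51, -0.36, 1.96, 0.27, 0.72, -2.11]
ramp [-0.34, 0.43, -0.13, 2.19, 0.5, 0.31, -2.39]
tilt [-1.09, 0.53, 0.74, 2.4, 4.29, 0.21, -0.0]
lift [0.23, 0.09, -0.8, 2.2, 0.51, 0.53, -2.43]
pre [1.34, 0.59, -0.28, 1.49, -0.27, 1.23, 0.42]
p0 [1.06, 0.45, -0.22, 1.6, 0.11, 1.1, 0.02]
p-30 [0.62, 0.47, -0.22, 1.61, 0.6, 1.33, -0.6]
p-60 [0.27, 0.73, -0.19, 1.48, 0.86, 1.76, -0.92]
```

View pics/d.png

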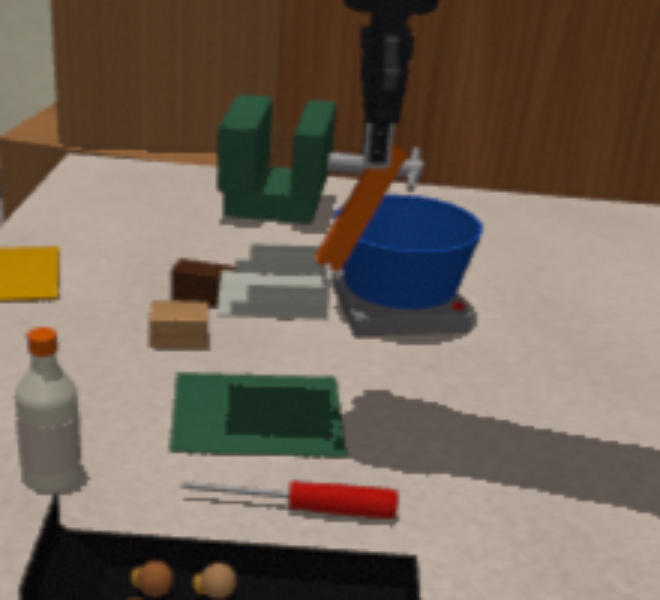

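The scoop is held by the handle and looks level at about (280,290) in the crop. I'll quantify its pitch and position before going into the tray.

Run:
```python
from h import *
D={"side":np.load("c2.npz")}
d=read_camera("scene"); D["scene"]=dict(W=cloud(d),im=d["image"])
for c in D:
    W=D[c]["W"];hsv=cv2.cvtColor(D[c]["im"],cv2.COLOR_BGR2HSV)
    R=Ro.from_euler("z",YAW0); L=R.inv().apply(W.reshape(-1,3)-(SC0+[0,0,.12])).reshape(W.shape) # nominal scoop frame
    box=(abs(L[...,0]+.02)<.1)&(abs(L[...,1])<.07)&(L[...,2]>-.03)&(L[...,2]<.16)
    org=(cv2.inRange(hsv,(3,150,50),(20,255,255))>0)&box
    P=L[org];ct=P.mean(0);v=np.linalg.svd(P-ct)[2][0];v*=np.sign(v[2]);print(c,"handle",len(P),ct.round(4),"lean",np.degrees(np.arctan2(-v[0],v[2])).round(1),"side",np.degrees(np.arctan2(v[1],v[2])).round(1))
    g=(hsv[...,1]<60)&box&(L[...,2]<.045); P=L[g]
    print(" grey",len(P),"pct",np.percentile(P,[1,10,50,90,99],axis=0).round(3).tolist())
    for a,b in((-.048,-.02),(-.02,.0),(0,.02),(.02,.036),(.036,.05)):
        s=P[(P[:,0]>a)&(P[:,0]<b)]
        if len(s)>5: print("  x",a,len(s),"z",np.percentile(s[:,2],[3,50,97]).round(3),"y",np.percentile(s[:,1],[3,97]).round(3))
```

```text
side handle 375 [-0.0717  0.01    0.0833] lean 26.7 side -0.2
 grey 807 pct [[-0.049, -0.043, -0.003], [-0.04, -0.041, -0.002], [-0.005, 0.001, 0.008], [0.032, 0.047, 0.025], [0.044, 0.048, 0.031]]
  x -0.048 246 z [-0.002  0.011  0.029] y [-0.042  0.048]
  x -0.02 190 z [-0.002  0.012  0.028] y [-0.042  0.048]
  x 0 190 z [-0.002  0.011  0.028] y [-0.042  0.048]
  x 0.02 110 z [-0.003 -0.     0.012] y [-0.042  0.047]
  x 0.036 54 z [-0.003 -0.002 -0.   ] y [-0.043  0.045]
scene handle 357 [-0.0616  0.0005  0.0902] lean 24.8 side -0.7
 grey 1547 pct [[-0.048, -0.044, -0.005], [-0.045, -0.039, -0.003], [-0.009, -0.002, -0.001], [0.038, 0.035, 0.026], [0.048, 0.043, 0.035]]
  x -0.048 621 z [-0.004  0.006  0.035] y [-0.042  0.041]
  x -0.02 248 z [-0.004 -0.001  0.027] y [-0.042  0.042]
  x 0 263 z [-0.004 -0.001  0.028] y [-0.042  0.042]
  x 0.02 222 z [-0.004 -0.001  0.021] y [-0.043  0.042]
  x 0.036 181 z [-0.004 -0.002  0.002] y [-0.043  0.041]
```

The scoop sits at nominal pose to within about 2 mm. Correcting for camera bias puts the tray at (0.5444, 0.1454). Now I'll lower the scoop into the tray.

```bash
sed -i 's/TRAY=(np.array(\[.543,.1464,0\])/TRAY=(np.array([.5444,.1454,0])/' h.py
python3 - <<'E'
from h import *
w=TRAY[1]
go(tr(-.083,.13),w,0); st("over")
go(tr(-.083,.045),w,0,.12); st("above rim")
print(go(tr(-.083,-.001),w,0,.04,max_force=8)); st("touch")
snap("side","e.png",(190,330,150,370),3.5)
E
```

```text
over 7.64 [-0.02, 0.16, -0.51, 2.09, 0.09, 0.91, -2.05] [0.3807 0.1285 0.245 ] F [-0.5 -0.6 -1.3] gap 0.0152 g 88.0
above rim 8.5 [-0.07, 0.29, -0.48, 2.2, 0.21, 0.7, -2.17] [0.3806 0.1293 0.1604] F [ 0.3 -0.3 -1.6] gap 0.0153 g 88.0
True
touch 9.44 [-0.11, 0.37, -0.44, 2.24, 0.28, 0.59, -2.24] [0.3793 0.1291 0.119 ] F [-4.3 -2.  16.6] gap 0.0153 g 90.2
```

View pics/e.png

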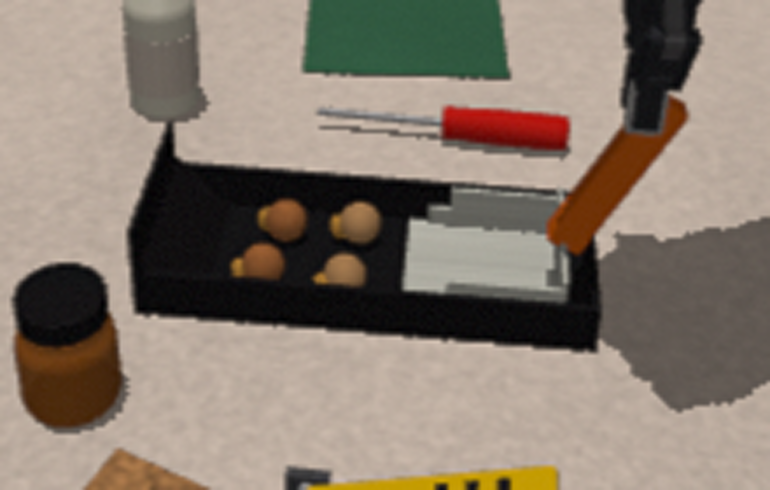

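The scoop is flat on the tray floor at z = 4 mm, as expected, with all four knobs ahead of the lip. Now I'll push and lift along the ramp.

Run:
```python
from h import *
w=TRAY[1]
go(tr(-.083,.0047),w,0,.05); st("set")
print(go(tr(.033,.0045),w,0,.07,max_force=45)); st("pushed")
snap("side","f.png",(190,330,150,370),3.5)
for p in(5,10,15,18):
    x=.083+.096*np.sin(r(p)); q=solve_ik(*tool(by_point(tr(x,.0055+.096*np.sin(r(p))),LIP,w,r(p)),w,r(p),A,FL)); print(p,None if q is None else np.round(q,2).tolist())
q=solve_ik(*tool(by_point(tr(.108,.1),LIP,w,r(17)),w,r(17),A,FL));print(q)
```

```text
set 9.74 [-0.11, 0.37, -0.44, 2.23, 0.28, 0.59, -2.24] [0.3802 0.1293 0.1195] F [ 0.4  0.3 -1.4] gap 0.0154 g 88.1
False
pushed 11.55 [-0.08, 0.52, -0.41, 1.96, 0.3, 0.72, -2.15] [0.4956 0.1406 0.1195] F [ 0.  -0.5 -1.9] gap 0.0156 g 88.0
5 [-0.12, 0.48, -0.38, 2.04, 0.36, 0.6, -2.22]
10 [-0.18, 0.45, -0.32, 2.11, 0.45, 0.47, -2.32]
15 [-0.29, 0.43, -0.2, 2.19, 0.57, 0.33, -2.46]
18 [-0.61, 0.44, 0.18, 2.25, 0.2, 0.17, -2.12]
[-0.19661563  0.30523578 -0.31677797  2.17067822  0.48847313  0.44827395
 -2.37761652]
```

View pics/f.png

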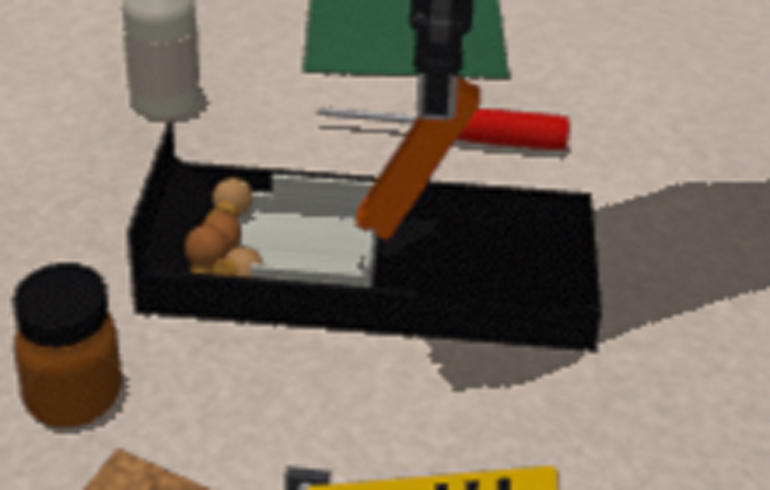

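The knobs are bunched between the lip and the ramp foot, at about (225,230) in the crop. Continuing up the ramp while pitching the nose up.

Run:
```python
from h import *
w=TRAY[1]
for p,xo in((3,.083),(7,.083),(11,.083),(14,.083)):
    x=xo+.096*np.sin(r(p))
    s=go(by_point(tr(x,.006+.096*np.sin(r(p))),LIP,w,r(p)),w,r(p),.05,max_force=45); st(f"{p} {s}")
wait(.3)
snap("side","g.png",(190,330,150,370),3.5)
```

```text
3 False 11.85 [-0.1, 0.49, -0.4, 2.0, 0.33, 0.65, -2.18] [0.4963 0.1407 0.1192] F [-0.5  0.3 -2.2] gap 0.0154 g 88.0
7 False 12.1 [-0.14, 0.47, -0.36, 2.07, 0.39, 0.55, -2.25] [0.4962 0.1409 0.1163] F [ 0.  -0.4  1.5] gap 0.015 g 89.5
11 False 12.35 [-0.19, 0.44, -0.3, 2.13, 0.47, 0.45, -2.34] [0.4971 0.1415 0.1138] F [-9.5 -1.2 31.5] gap 0.0153 g 95.7
14 False 12.6 [-0.26, 0.43, -0.23, 2.17, 0.54, 0.36, -2.43] [0.4985 0.1422 0.112 ] F [-19.5  -0.6  57.6] gap 0.0152 g 99.5
```

View pics/g.png

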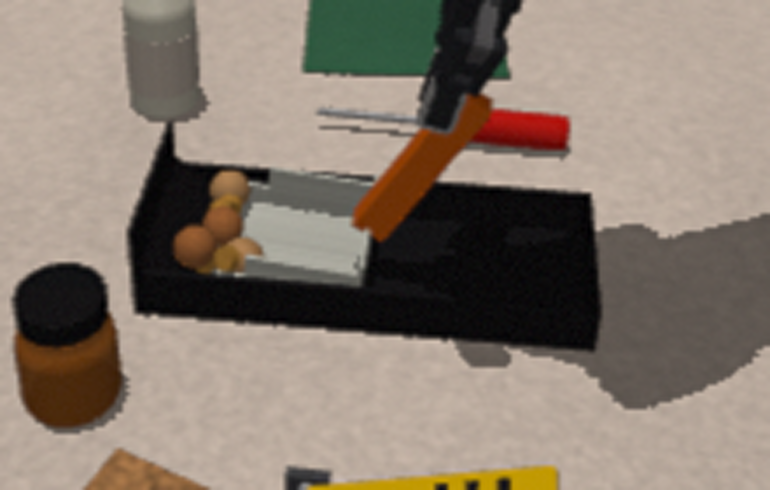

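```bash
cat > meas.py <<'E'
from h import *
w=TRAY[1]; o,_=TRAY
for c in("side","scene"):
    d=read_camera(c); W=cloud(d); hsv=cv2.cvtColor(d["image"],cv2.COLOR_BGR2HSV)
    L=Ro.from_euler("z",w).inv().apply(W.reshape(-1,3)-o).reshape(W.shape)
    box=(abs(L[...,0])<.14)&(abs(L[...,1])<.055)&(L[...,2]>-.01)&(L[...,2]<.2)
    P=L[(cv2.inRange(hsv,(3,170,50),(16,255,255))>0)&box&(L[...,2]>.045)]
    ct=P.mean(0);v=np.linalg.svd(P-ct)[2][0];v*=np.sign(v[2]);print(c,"handle",len(P),ct.round(4),"lean",np.degrees(np.arctan2(-v[0],v[2])).round(1))
    P=L[(hsv[...,1]<60)&(hsv[...,2]>70)&box&(L[...,2]<.1)]
    for a in np.arange(-.06,.12,.015):
        s=P[(P[:,0]>a)&(P[:,0]<a+.015)]
        if len(s)>5: print("  x",a.round(3),len(s),"z",np.percentile(s[:,2],[3,50,97]).round(3),"y",np.percentile(s[:,1],[3,97]).round(3))
    P=L[(cv2.inRange(hsv,(3,60,60),(30,255,255))>0)&box&(L[...,0]>.02)]
    if len(P)>20: print(" knob pts",len(P),cv2.kmeans((P*1000).astype(np.float32),4,None,(3,50,.1),10,2)[2].round().tolist())
E
python3 meas.py
```

```text
side handle 474 [-0.0425  0.0107  0.0902] lean 34.0
  x -0.015 125 z [0.003 0.027 0.041] y [-0.05   0.047]
  x 0.0 200 z [0.005 0.008 0.036] y [-0.042  0.046]
  x 0.015 221 z [0.006 0.01  0.037] y [-0.042  0.046]
  x 0.03 212 z [0.007 0.011 0.038] y [-0.042  0.046]
  x 0.045 191 z [0.009 0.013 0.039] y [-0.042  0.046]
  x 0.06 78 z [0.009 0.012 0.025] y [-0.043  0.044]
  x 0.075 9 z [0.001 0.029 0.031] y [-0.054  0.05 ]
  x 0.105 7 z [0.03  0.034 0.058] y [-0.053 -0.047]
 knob pts 424 [[64.0, 36.0, 33.0], [79.0, -25.0, 32.0], [76.0, 8.0, 32.0], [88.0, 33.0, 34.0]]
scene handle 310 [-0.0311 -0.0002  0.093 ] lean 31.4
  x -0.045 9 z [0.002 0.004 0.025] y [-0.024  0.046]
  x -0.015 327 z [0.002 0.021 0.04 ] y [-0.042  0.04 ]
  x 0.0 159 z [0.002 0.006 0.034] y [-0.043  0.043]
  x 0.015 154 z [0.004 0.007 0.035] y [-0.036  0.041]
  x 0.03 152 z [0.005 0.008 0.037] y [-0.043  0.041]
  x 0.045 125 z [0.004 0.01  0.039] y [-0.048  0.04 ]
  x 0.06 19 z [-0.003  0.012  0.026] y [-0.055  0.018]
  x 0.075 6 z [0.011 0.012 0.029] y [0.01  0.048]
 knob pts 366 [[84.0, -3.0, 32.0], [68.0, 27.0, 30.0], [86.0, -34.0, 32.0], [97.0, 23.0, 38.0]]
```

The handle slipped in pitch: the scoop is at about 7° while the tool is at 14°, so the heel pressed on the floor. I'll regrip in the tray lower on the handle, with the tool leaning back 12° and full grip force, to get more nose-up range.

```bash
python3 - <<'E'
from h import *
o=get_obs(); p=o["tool_pos"]; line_to(p+[0,0,.004],rate=.05)
move_gripper(.085); wait(.2); st("open")
line_to(p+[0,0,.08],rate=.2); st("clear")
E
sed -i 's/^G=.*/G=np.array([-.074,0,.092])/; s/^A,FL=.*/A,FL=np.radians(-12),1/' h.py
python3 meas.py
python3 - <<'E'
from h import *
w=TRAY[1]
def t(n,o,y,p):
    q=solve_ik(*tool(np.array(o),y,p,A,FL)); print(n,None if q is None else np.round(q,2).tolist())
t("re",tr(.035,.004),w,0)
for p in(5,10,15,18,22): t(p,by_point(tr(.085+.096*np.sin(r(p)),.006+.096*np.sin(r(p))),LIP,w,r(p)),w,r(p))
for p in(20,25,30): t(("lift",p),by_point(tr(.1,.15),LIP,w,r(p)),w,r(p))
for h in(30,45,60,75):
    for x in plan(r(h))[8:]: t((h,x[0]),*x[1:])
t("mat",np.r_[MAT[:2],.004],r(10),0)
E
```

```text
open 14.22 [-0.25, 0.42, -0.25, 2.17, 0.53, 0.38, -2.41] [0.4991 0.1422 0.1162] F [1.  0.5 0.2] gap 0.0852 g 0.0
clear 14.76 [-0.14, 0.3, -0.36, 2.09, 0.37, 0.57, -2.25] [0.4992 0.142  0.1925] F [-0.1 -0.1 -0. ] gap 0.0851 g 0.0
side handle 566 [-0.0419  0.0109  0.099 ] lean 25.7
  x -0.03 25 z [-0.003  0.03   0.041] y [0.007 0.055]
  x -0.015 123 z [0.003 0.022 0.041] y [-0.045  0.048]
  x 0.0 195 z [0.003 0.006 0.034] y [-0.04   0.047]
  x 0.015 203 z [0.003 0.007 0.034] y [-0.042  0.047]
  x 0.03 197 z [0.004 0.006 0.034] y [-0.039  0.048]
  x 0.045 149 z [0.003 0.006 0.033] y [-0.049  0.047]
  x 0.06 29 z [0.003 0.006 0.018] y [-0.046 -0.018]
  x 0.105 7 z [0.003 0.031 0.059] y [-0.052  0.036]
 knob pts 364 [[82.0, 34.0, 29.0], [75.0, -23.0, 24.0], [69.0, 10.0, 25.0], [59.0, 36.0, 28.0]]
scene handle 343 [-0.0317 -0.0003  0.1003] lean 26.3
  x -0.045 12 z [0.001 0.003 0.006] y [-0.033 -0.004]
  x -0.015 338 z [0.001 0.016 0.041] y [-0.042  0.042]
  x 0.0 169 z [-0.     0.004  0.033] y [-0.043  0.043]
  x 0.015 171 z [0.001 0.005 0.032] y [-0.041  0.043]
  x 0.03 152 z [0.001 0.00
[... 1053 characters left out ...]
53, -0.27, 1.57, -0.1, 1.11, 0.25]
(45, 'p0') [0.96, 0.46, -0.27, 1.66, 0.37, 1.08, -0.25]
(45, 'p-30') [0.58, 0.56, -0.3, 1.63, 0.79, 1.45, -0.79]
(45, 'p-60') [0.24, 0.84, -0.18, 1.49, 0.95, 1.86, -1.0]
(60, 'pre') [1.26, 0.64, -0.42, 1.39, 0.04, 1.23, 0.37]
(60, 'p0') [0.98, 0.5, -0.32, 1.6, 0.41, 1.06, -0.02]
(60, 'p-30') [0.59, 0.5, -0.33, 1.75, 0.91, 1.3, -0.67]
(60, 'p-60') [0.26, 0.75, -0.3, 1.72, 1.12, 1.75, -1.05]
(75, 'pre') [1.24, 0.75, -0.54, 1.22, 0.17, 1.37, 0.5]
(75, 'p0') [1.01, 0.53, -0.38, 1.55, 0.44, 1.05, 0.2]
(75, 'p-30') [0.61, 0.44, -0.34, 1.85, 1.01, 1.13, -0.55]
(75, 'p-60') [0.23, 0.65, -0.32, 1.96, 1.27, 1.6, -1.09]
mat [0.35, 0.61, -0.28, 1.84, 0.27, 0.94, -1.49]
```

```bash
python3 - <<'E'
from h import *
w=TRAY[1]
go(tr(.034,.07),w,0); go(tr(.034,.004),w,0,.12,max_force=12); st("at")
move_gripper(0,120); st("grip")
for p in(3,7,11,15,19):
    x=.084+.096*np.sin(r(p))
    s=go(by_point(tr(min(x,.111),.0065+.096*np.sin(r(p))),LIP,w,r(p)),w,r(p),.06,max_force=35); st(f"{p} {s}")
    if s: break
E
python3 meas.py
```

```text
at 16.14 [-0.09, 0.65, -0.38, 1.77, 0.2, 0.97, -2.02] [0.506  0.1418 0.1026] F [0.9 0.4 0.4] gap 0.0849 g 0.0
grip 16.85 [-0.09, 0.65, -0.38, 1.77, 0.2, 0.97, -2.02] [0.5059 0.1416 0.1024] F [-1.2 -1.2 10.2] gap 0.012 g 117.7
3 False 17.1 [-0.09, 0.63, -0.38, 1.81, 0.21, 0.9, -2.04] [0.5075 0.1417 0.1031] F [-0.8  0.5 -2. ] gap 0.0119 g 118.5
7 False 17.35 [-0.11, 0.59, -0.37, 1.87, 0.24, 0.81, -2.07] [0.5079 0.1418 0.1023] F [-10.2  -3.5  39.1] gap 0.0123 g 124.1
11 False 17.6 [-0.12, 0.57, -0.35, 1.93, 0.28, 0.71, -2.11] [0.5096 0.1419 0.0981] F [-0.  -0.4  0.7] gap 0.0002 g 0.0
15 False 17.85 [-0.15, 0.54, -0.32, 1.98, 0.32, 0.61, -2.16] [0.5111 0.1421 0.0945] F [ 0.1  0.1 -0.2] gap 0.0 g 0.0
19 False 18.1 [-0.19, 0.52, -0.28, 2.05, 0.37, 0.5, -2.22] [0.5095 0.142  0.091 ] F [ 0.4 -0.8 -0.3] gap 0.0003 g 0.3
side handle 558 [-0.0575  0.0089  0.0993] lean 25.9
  x -0.045 18 z [0.001 0.027 0.041] y [-0.001  0.044]
  x -0.03 140 z [0.004 0.024 0.041] y [-0.043  0.045]
  x -0.015 218 z [0.003 0.01  0.034] y [-0.046  0.045]
  x 0.0 204 z [0.004 0.007 0.034] y [-0.045  0.044]
  x 0.015 
[... 239 characters left out ...]
y [-0.053 -0.047]
 knob pts 417 [[57.0, -19.0, 21.0], [52.0, 32.0, 26.0], [78.0, 40.0, 28.0], [74.0, 10.0, 22.0]]
scene handle 126 [-0.0296 -0.0034  0.0678] lean 23.1
  x -0.06 18 z [-0.     0.002  0.005] y [-0.036  0.047]
  x -0.03 334 z [0.001 0.016 0.041] y [-0.044  0.039]
  x -0.015 176 z [-0.     0.004  0.032] y [-0.047  0.039]
  x 0.0 167 z [0.001 0.005 0.033] y [-0.041  0.04 ]
  x 0.015 172 z [0.001 0.004 0.033] y [-0.041  0.039]
  x 0.03 123 z [0.001 0.005 0.032] y [-0.047  0.039]
  x 0.045 58 z [-0.002  0.004  0.018] y [-0.055  0.039]
  x 0.06 16 z [-0.002  0.006  0.025] y [-0.051  0.04 ]
 knob pts 369 [[60.0, 23.0, 23.0], [64.0, -27.0, 23.0], [87.0, 34.0, 27.0], [79.0, -0.0, 23.0]]
```

The grip slipped off. In the earlier crops the fingertips cover only the handle's top end, higher than modelled, so I'll measure the real fingertip position against the TCP.

Run:
```python
from h import *
o=get_obs(); z=Ro.from_rotvec(o["ee_rot"]).as_matrix()[:,2]
line_to(o["tool_pos"]-.09*z,rate=.2)
for g in (0,.085):
    if g: move_gripper(g)
    o=get_obs(); R=Ro.from_rotvec(o["ee_rot"]); st()
    for c in("side","scene"):
        d=read_camera(c); L=R.inv().apply(cloud(d).reshape(-1,3)-o["tool_pos"])
        m=(abs(L[:,0])<.06)&(abs(L[:,1])<.075)&(L[:,2]>-.12)&(L[:,2]<.045); L=L[m]
        print(c,g,len(L),"max z",np.sort(L[:,2])[-5:].round(4))
        for a in np.arange(-.08,.04,.012):
            s=L[(L[:,2]>a)&(L[:,2]<a+.012)]
            if len(s)>3: print("  z",a.round(3),len(s),"x",np.percentile(s[:,0],[5,95]).round(3),"y",np.percentile(s[:,1],[5,95]).round(3))
        if c=="side": cv2.imwrite("pics/h%d.png"%(g>0),cv2.resize(d["image"][100:330,150:390],None,fx=2.5,fy=2.5))
```

```text
18.8 [-0.13, 0.37, -0.36, 2.0, 0.27, 0.7, -2.13] [0.4998 0.1409 0.1808] F [-0.5  0.7 -0.7] gap -0.0003 g 0.0
side 0 938 max z [0.0439 0.0443 0.0443 0.0446 0.0448]
  z -0.08 53 x [-0.011  0.015] y [-0.049 -0.016]
  z -0.068 58 x [-0.01   0.012] y [-0.04  -0.012]
  z -0.056 17 x [-0.006  0.012] y [-0.017  0.001]
  z -0.044 65 x [-0.01  0.01] y [-0.016 -0.007]
  z -0.032 60 x [-0.01  0.01] y [-0.016 -0.007]
  z -0.02 39 x [-0.011  0.01 ] y [-0.014 -0.006]
  z 0.028 91 x [-0.048 -0.026] y [-0.011  0.003]
scene 0 1346 max z [0.0439 0.044  0.0441 0.0445 0.0448]
  z -0.08 146 x [-0.008  0.019] y [-0.04   0.043]
  z -0.068 190 x [-0.007  0.015] y [-0.032  0.031]
  z -0.056 63 x [0.001 0.015] y [-0.021  0.017]
  z -0.044 52 x [0.003 0.013] y [-0.012  0.014]
  z -0.032 44 x [0.005 0.014] y [-0.011  0.014]
  z -0.02 28 x [0.007 0.014] y [-0.008  0.011]
  z 0.028 53 x [-0.043 -0.021] y [-0.006  0.01 ]
 19.68 [-0.13, 0.37, -0.36, 2.01, 0.27, 0.69, -2.13] [0.4995 0.1411 0.1805] F [ 0.3 -0.1  0.4] gap 0.0846 g 0.0
side 0.085 913 max z [0.0441 0.0442 0.0447 0.0448 0.0449]
  z -0.08 80 x [-0.01   0.012] y [-0.075 -0.049]
  z -0.068 20 x [-0.009  0.006] y [-0.059 -0.051]
  z -0.056 77 x [-0.01  0.01] y [-0.059 -0.05 ]
  z -0.044 75 x [-0.011  0.01 ] y [-0.058  0.04 ]
  z -0.032 57 x [-0.01  0.01] y [-0.056  0.042]
  z 0.028 91 x [-0.048 -0.026] y [-0.011  0.003]
scene 0.085 1325 max z [0.0432 0.0433 0.044  0.0447 0.045 ]
  z -0.08 212 x [-0.007  0.016] y [-0.067  0.072]
  z -0.068 56 x [0.006 0.014] y [-0.059  0.059]
  z -0.056 60 x [-0.004  0.015] y [-0.054  0.057]
  z -0.044 61 x [0.001 0.014] y [-0.053  0.054]
  z -0.032 26 x [-0.007  0.014] y [-0.051  0.053]
  z 0.028 58 x [-0.044 -0.021] y [-0.006  0.009]
```

View pics/h0.png

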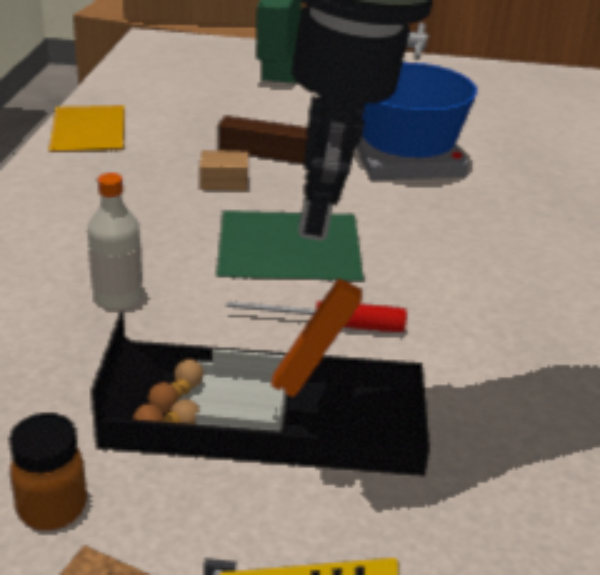

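The fingertips actually end about 9 mm behind the reported TCP, not 25 mm ahead of it. The grasp was therefore about 35 mm too high and held only the handle's tip. I'll correct the grasp offset and check reach again.

```bash
sed -i 's/G-.006\*d/G-OFF*d/; s/^G=.*/G=np.array([-.078,0,.1005]); OFF=-.029/' h.py
python3 - <<'E'
from h import *
w=TRAY[1]
o=get_obs();R=Ro.from_rotvec(o["ee_rot"])
for c in("side","scene"):
    L=R.inv().apply(cloud(read_camera(c)).reshape(-1,3)-o["tool_pos"]); L=L[(abs(L[:,0])<.03)&(abs(abs(L[:,1])-.05)<.012)&(L[:,2]>-.06)&(L[:,2]<.02)]
    print(c,len(L),"open tip z",np.sort(L[:,2])[-8:].round(4))
def t(n,o,y,p,A):
    q=solve_ik(*tool(np.array(o),y,p,A,1)); return "None" if q is None else str(np.round(q,1).tolist())
for a in(0,-10,-20):
    A=r(a); print("A",a); print(" re",t("re",tr(.019,.004),w,0,A))
    print(*[(p,t(p,by_point(tr(.085+.096*np.sin(r(p)),.006+.096*np.sin(r(p))),LIP,w,r(p)),w,r(p),A)) for p in(10,18,22)])
    print(*[("lift",p,t(0,by_point(tr(.1,.15),LIP,w,r(p)),w,r(p),A)) for p in(15,25)])
    for h in(45,75):
        for x in plan(r(h))[8:]: print(h,x[0],t(0,*x[1:],A))
    print(" mat",t("mat",np.r_[MAT[:2],.004],r(10),0,A))
E
```

```text
side 225 open tip z [-0.0246 -0.0246 -0.0241 -0.0237 -0.0236 -0.0234 -0.0232 -0.0228]
scene 169 open tip z [-0.0271 -0.0271 -0.0268 -0.026  -0.0253 -0.0249 -0.0231 -0.0227]
A 0
 re [-0.1, 0.6, -0.3, 2.0, 0.3, 0.6, -2.2]
(10, '[-0.3, 0.5, -0.2, 2.1, 0.5, 0.4, -2.3]') (18, '[-0.8, 0.6, 0.5, 2.2, -1.2, 0.2, -0.7]') (22, 'None')
('lift', 15, '[-0.2, 0.3, -0.3, 2.1, 0.4, 0.5, -2.3]') ('lift', 25, '[-1.1, 0.4, 0.8, 2.3, -1.0, 0.2, -1.0]')
45 pre [1.3, 0.6, -0.3, 1.6, -0.3, 1.1, 0.4]
45 p0 [1.1, 0.5, -0.2, 1.7, 0.1, 1.0, -0.0]
45 p-30 [0.7, 0.5, -0.3, 1.7, 0.7, 1.3, -0.6]
45 p-60 [0.4, 0.7, -0.3, 1.5, 0.9, 1.7, -1.0]
75 pre [1.3, 0.9, -0.6, 1.1, 0.1, 1.5, 0.6]
75 p0 [1.1, 0.6, -0.4, 1.4, 0.3, 1.1, 0.4]
75 p-30 [0.7, 0.4, -0.3, 1.8, 0.8, 1.0, -0.3]
75 p-60 [0.3, 0.6, -0.3, 1.9, 1.2, 1.4, -0.9]
 mat [0.4, 0.6, -0.3, 2.0, 0.3, 0.6, -1.5]
A -10
 re [-0.1, 0.6, -0.4, 1.9, 0.2, 0.8, -2.1]
(10, '[-0.1, 0.6, -0.3, 2.0, 0.3, 0.6, -2.1]') (18, '[-0.2, 0.6, -0.2, 2.1, 0.4, 0.4, -2.3]') (22, '[-0.3, 0.6, -0.2, 2.1, 0.5, 0.3, -2.4]')
('lift', 15, '[-0.1, 0.4, -0.4, 2.0, 0.2, 0.8, -2.1]') ('lift', 25, '[
[... 444 characters left out ...]
 -20
 re [-0.1, 0.7, -0.4, 1.7, 0.1, 1.0, -2.0]
(10, '[-0.1, 0.7, -0.4, 1.8, 0.2, 0.9, -2.0]') (18, '[-0.1, 0.6, -0.3, 1.9, 0.3, 0.7, -2.1]') (22, '[-0.2, 0.6, -0.3, 2.0, 0.4, 0.6, -2.2]')
('lift', 15, '[-0.1, 0.5, -0.4, 1.8, 0.2, 1.0, -2.0]') ('lift', 25, '[-0.1, 0.4, -0.4, 2.0, 0.3, 0.7, -2.1]')
45 pre [1.1, 0.5, -0.2, 1.6, 0.0, 1.0, 0.1]
45 p0 [0.9, 0.5, -0.2, 1.7, 0.5, 1.1, -0.4]
45 p-30 [0.5, 0.6, -0.3, 1.7, 0.9, 1.5, -0.9]
45 p-60 [0.2, 0.9, -0.0, 1.5, 1.0, 1.8, -1.0]
75 pre [1.2, 0.7, -0.4, 1.4, 0.2, 1.2, 0.5]
75 p0 [0.9, 0.5, -0.3, 1.6, 0.6, 0.9, 0.0]
75 p-30 [0.6, 0.5, -0.3, 1.9, 1.2, 1.2, -0.7]
75 p-60 [0.2, 0.7, -0.2, 2.0, 1.4, 1.7, -1.2]
 mat [0.3, 0.7, -0.2, 1.8, 0.3, 1.0, -1.5]
```

```bash
sed -i 's/^A,FL=.*/A,FL=np.radians(-10),1/' h.py
python3 - <<'E'
from h import *
w=TRAY[1]
go(tr(.0195,.08),w,0); go(tr(.0195,.004),w,0,.12,max_force=12); st("at")
move_gripper(0,110); st("grip")
go(tr(.0195,.0047),w,0,.05)
s=go(tr(.034,.0047),w,0,.05,max_force=35); st(f"push {s}")
for p in(3,7,11,15,19):
    x=.084+.096*np.sin(r(p))
    s=go(by_point(tr(min(x,.111),.0065+.096*np.sin(r(p))),LIP,w,r(p)),w,r(p),.06,max_force=35); st(f"{p} {s}")
    if s or get_obs()["finger_gap"]<.01: break
E
python3 meas.py
```

```text
at 21.06 [-0.11, 0.64, -0.36, 1.88, 0.21, 0.83, -2.05] [0.4815 0.1394 0.0767] F [ 0.5 -0.4 -0.6] gap 0.0845 g 0.0
grip 21.69 [-0.11, 0.64, -0.36, 1.88, 0.21, 0.83, -2.05] [0.4814 0.1391 0.0762] F [-0.6 -1.   5.5] gap 0.0166 g 106.8
push False 22.38 [-0.11, 0.66, -0.35, 1.84, 0.21, 0.86, -2.04] [0.4957 0.1407 0.0764] F [ 1.4 -0.5 -2.9] gap 0.0167 g 107.0
3 False 22.63 [-0.12, 0.63, -0.34, 1.88, 0.23, 0.79, -2.06] [0.4985 0.1409 0.0768] F [ 0.1 -0.1 -2.2] gap 0.0164 g 107.7
7 False 22.88 [-0.14, 0.61, -0.33, 1.93, 0.26, 0.7, -2.1] [0.5009 0.1411 0.0738] F [-0.3  0.4 -2.6] gap 0.0162 g 107.7
11 False 23.13 [-0.17, 0.59, -0.3, 1.98, 0.3, 0.6, -2.14] [0.5042 0.1414 0.0706] F [ 0.2  0.7 -2.6] gap 0.0166 g 107.7
15 False 23.38 [-0.21, 0.57, -0.26, 2.04, 0.35, 0.49, -2.2] [0.5079 0.1418 0.0669] F [-0.8  0.8 -2.2] gap 0.0164 g 107.6
19 False 23.63 [-0.27, 0.55, -0.19, 2.1, 0.42, 0.38, -2.28] [0.5079 0.1418 0.0631] F [-0.1  0.6 -2.3] gap 0.0168 g 107.7
side handle 432 [-0.0056  0.0142  0.0733] lean 69.6
  x -0.06 10 z [0.019 0.085 0.096] y [0.015 0.045]
  x -0.045 13 z [0.076 0.09  0.098] y [0
[... 521 characters left out ...]
, 21.0, 32.0]]
scene handle 297 [-0.0171 -0.0008  0.0809] lean 44.0
  x -0.03 13 z [0.002 0.086 0.096] y [-0.054  0.012]
  x -0.015 7 z [-0.006 -0.002  0.025] y [-0.055  0.034]
  x 0.0 172 z [0.018 0.033 0.041] y [-0.041  0.042]
  x 0.015 180 z [0.004 0.016 0.037] y [-0.037  0.041]
  x 0.03 89 z [0.008 0.011 0.044] y [-0.044  0.045]
  x 0.045 97 z [-0.001  0.017  0.048] y [-0.054  0.041]
  x 0.06 96 z [0.018 0.022 0.054] y [-0.044  0.041]
  x 0.075 109 z [0.023 0.027 0.051] y [-0.043  0.042]
  x 0.09 123 z [0.02  0.031 0.038] y [-0.047  0.018]
  x 0.105 6 z [-0.003 -0.     0.031] y [-0.055 -0.041]
 knob pts 371 [[82.0, 14.0, 44.0], [35.0, 13.0, 30.0], [107.0, 33.0, 55.0], [57.0, 29.0, 40.0]]
```

Run:
```python
from h import *
a=read_camera("side")["image"][210:300,170:300]; b=read_camera("scene")["image"][160:250,275:405]
cv2.imwrite("pics/i.png",cv2.resize(np.vstack([a,b]),None,fx=3.3,fy=3.3,interpolation=cv2.INTER_CUBIC))
```

```text
(no output)
```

View pics/i.png

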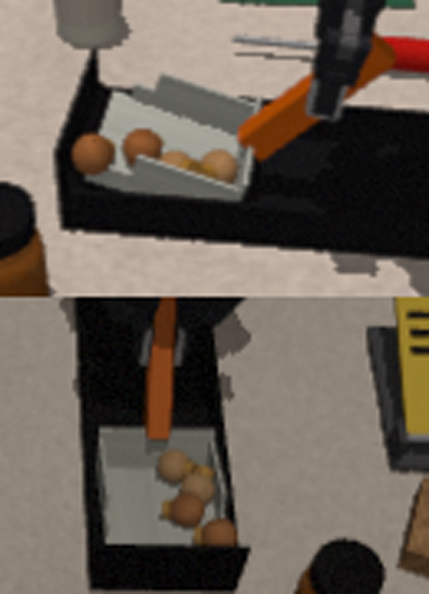

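Three knobs are well inside the bowl. The fourth (brown) sits on the lip corner at the tray's +y side, at about (93,153) in the upper half. A small roll with that side up, plus a slight rise, should run it inward.

```bash
cat >> h.py <<'E'
def tool3(p,loc,yaw,pitch,roll=0):
    R=Ro.from_euler("ZYX",[yaw,-pitch,roll]); d=np.array([np.sin(A),0,-np.cos(A)]); y=np.array([0,-1. if FL else 1.,0])
    o=np.array(p)-R.apply(loc)
    return R.apply(G-OFF*d)+o,(R*Ro.from_matrix(np.c_[np.cross(y,d),y,d])).as_rotvec()
def go3(p,loc,yaw,pitch,roll=0,rate=.06,**k):
    P,V=tool3(p,loc,yaw,pitch,roll); return line_to(P,rate=rate,rot=V,**k)
E
cat > knobs.py <<'E'
from h import *
def knobs(frame_o,yaw,pitch,roll,cams=("side","scene")):
    R=Ro.from_euler("ZYX",[yaw,-pitch,roll])
    for c in cams:
        d=read_camera(c); W=cloud(d); hsv=cv2.cvtColor(d["image"],cv2.COLOR_BGR2HSV)
        L=R.inv().apply(W.reshape(-1,3)-frame_o).reshape(W.shape)
        m=(cv2.inRange(hsv,(3,60,60),(30,255,255))>0)&(abs(L[...,0]-.01)<.085)&(abs(L[...,1])<.06)&(L[...,2]>-.01)&(L[...,2]<.07)&~((L[...,0]<-.04)&(L[...,2]>.03))
        n,lab,stt,cen=cv2.connectedComponentsWithStats(m.astype(np.uint8)); 
        P=L[m]; print(" ",c,len(P),"scoop-frame knobs",cv2.kmeans((P*1000).astype(np.float32),4,None,(3,50,.1),10,2)[2].round().astype(int).tolist())
E
python3 - <<'E'
from h import *
from knobs import knobs
w=TRAY[1]
for roll,dz,pt in((5,.006,20),(10,.011,21),(13,.014,22)):
    p=tr(.110,.0378+dz,-.002)
    s=go3(p,LIP,w,r(pt),r(roll),max_force=30); st(f"{roll} {s}")
    if s: break
wait(.3)
R=Ro.from_euler("ZYX",[w,-r(pt),r(roll)]); knobs(p-R.apply(LIP),w,r(pt),r(roll))
E
```

```text
5 False 24.21 [-0.11, 0.55, -0.3, 2.13, 0.38, 0.32, -2.15] [0.5082 0.133  0.0666] F [-0.2  0.4 -3.1] gap 0.0165 g 108.0
10 False 24.6 [0.06, 0.56, -0.43, 2.14, 0.34, 0.28, -2.03] [0.5085 0.1279 0.0681] F [-0.3  3.8 -0.9] gap 0.0166 g 108.4
13 False 24.89 [0.17, 0.58, -0.51, 2.15, 0.33, 0.25, -1.96] [0.5091 0.1249 0.0681] F [-1.4  7.3  3.4] gap 0.0161 g 109.2
  side 289 scoop-frame knobs [[43, 44, 17], [-47, -33, 9], [16, 25, 19], [-31, 24, 24]]
  scene 402 scoop-frame knobs [[50, 33, 17], [-2, 31, 19], [-29, 12, 21], [23, 14, 16]]
```

Run:
```python
from h import *
from knobs import knobs
w=TRAY[1]
def rep(p,pt,ro,n):
    wait(.2); R=Ro.from_euler("ZYX",[w,-r(pt),r(ro)]); st(n); knobs(p-R.apply(LIP),w,r(pt),r(ro))
go3(tr(.108,.050,0),LIP,w,r(20),r(4),max_force=30)
p=tr(.101,.025,0); print(go3(p,LIP,w,r(10),0,max_force=30)); rep(p,10,0,"low")
p=tr(.101,.025,.006); print(go3(p,LIP,w,r(10),0,rate=.04,max_force=12)); rep(p,10,0,"shift")
p=tr(.101,.042,.003); print(go3(p,LIP,w,r(17),r(6),rate=.1,max_force=30)); rep(p,17,6,"roll")
```

```text
False
low 26.49 [-0.15, 0.59, -0.32, 1.97, 0.3, 0.62, -2.14] [0.5036 0.1406 0.073 ] F [-0.1  0.3 -2.8] gap 0.0167 g 108.7
  side 390 scoop-frame knobs [[9, 22, 20], [-33, 21, 22], [40, 38, 18], [-61, -31, 0]]
  scene 399 scoop-frame knobs [[48, 28, 18], [-30, 10, 22], [21, 12, 17], [-4, 27, 19]]
False
shift 27.09 [-0.16, 0.59, -0.31, 1.97, 0.3, 0.63, -2.15] [0.5033 0.1471 0.0731] F [-0.  -5.5 -1.5] gap 0.0166 g 109.2
  side 394 scoop-frame knobs [[-32, 22, 23], [41, 37, 18], [10, 22, 20], [-45, -38, 12]]
  scene 407 scoop-frame knobs [[-31, 10, 21], [21, 12, 17], [-4, 27, 20], [48, 28, 18]]
False
roll 27.73 [-0.06, 0.55, -0.36, 2.1, 0.3, 0.4, -2.08] [0.5003 0.1376 0.0723] F [ 0.5 -0.2 -2.3] gap 0.0168 g 109.6
  side 341 scoop-frame knobs [[40, 41, 16], [-33, 23, 22], [11, 24, 20], [-38, -26, 3]]
  scene 412 scoop-frame knobs [[-4, 29, 18], [20, 12, 15], [48, 28, 16], [-31, 10, 21]]
```

The fourth knob now lies on the scoop floor at about (42, 32, 15) in the scoop frame, against the low wall and its neighbour. I'll lift it straight up over the tray.

Run:
```python
from h import *
from knobs import knobs
w=TRAY[1]
def rep(p,pt,ro,n):
    wait(.1); R=Ro.from_euler("ZYX",[w,-r(pt),r(ro)]); st(n); knobs(p-R.apply(LIP),w,r(pt),r(ro))
go3(tr(.100,.06,.0),LIP,w,r(21),r(5),rate=.06)
p=tr(.098,.17,.0); go3(p,LIP,w,r(25),r(5),rate=.1); rep(p,25,5,"lift")
for h in(30,45,60,75):
    f=np.array([np.cos(r(h)),np.sin(r(h)),0]); c=np.r_[TUB,0]
    for n,q,z,b in[("pre",25,.2,-.02),("p-30",-30,.13,-.01),("p-65",-65,.125,0)]:
        k=solve_ik(*tool3(c+f*b+[0,0,z],LIP,r(h),r(q))); print(h,n,None if k is None else np.round(k,2).tolist())
```

```text
lift 29.38 [-0.04, 0.3, -0.39, 2.15, 0.25, 0.45, -2.07] [0.4939 0.1342 0.1789] F [-0.3  0.3 -2.7] gap 0.0169 g 109.7
  side 350 scoop-frame knobs [[40, 40, 15], [-34, 21, 23], [12, 22, 18], [-47, -37, 10]]
  scene 452 scoop-frame knobs [[47, 27, 13], [-5, 29, 16], [-29, 9, 18], [19, 10, 14]]
30 pre [1.36, 0.48, -0.39, 1.77, -0.11, 0.92, 0.02]
30 p-30 [0.68, 0.61, -0.36, 1.58, 0.71, 1.54, -0.94]
30 p-65 [0.03, 1.0, 0.38, 1.3, 0.61, 1.82, -0.8]
45 pre [1.41, 0.6, -0.54, 1.58, 0.04, 1.07, 0.14]
45 p-30 [0.68, 0.57, -0.38, 1.66, 0.82, 1.41, -0.8]
45 p-65 [0.27, 0.87, -0.21, 1.51, 1.0, 1.89, -1.03]
60 pre [1.39, 0.72, -0.64, 1.4, 0.17, 1.22, 0.27]
60 p-30 [0.69, 0.52, -0.4, 1.76, 0.94, 1.27, -0.67]
60 p-65 [0.31, 0.79, -0.36, 1.74, 1.18, 1.81, -1.09]
75 pre [1.34, 0.83, -0.73, 1.23, 0.29, 1.38, 0.42]
75 p-30 [0.72, 0.47, -0.42, 1.84, 1.04, 1.11, -0.54]
75 p-65 [0.28, 0.69, -0.35, 1.97, 1.33, 1.65, -1.13]
```

All four knobs are held in the scoop, lifted clear. Next is the carry to the tub and the pour.

Run:
```python
from h import *
h=55; f=np.array([np.cos(r(h)),np.sin(r(h)),0]); c=np.r_[TUB,0]
W=[((.62,-.08,.2),15,25,5,.22),((.52,-.28,.2),35,25,5,.22),(c-.03*f+[0,0,.19],h,25,5,.22),(c-.035*f+[0,0,.128],h,8,0,.12)]
W+=[(c-.03*f+[0,0,z],h,q,0,.08) for q,z in((-8,.122),(-20,.118),(-35,.116),(-50,.116),(-65,.118))]
for p,y,q,ro,v in W:
    assert solve_ik(*tool3(p,LIP,r(y),r(q),r(ro))) is not None,(y,q)
for p,y,q,ro,v in W:
    s=go3(p,LIP,r(y),r(q),r(ro),rate=v,max_force=25); st(f"{y} {q} {s}")
    if s: break
wait(.4)
for cam in("scene","side"):
    d=read_camera(cam);Wc=cloud(d);hsv=cv2.cvtColor(d["image"],cv2.COLOR_BGR2HSV)
    m=(cv2.inRange(hsv,(3,60,60),(30,255,255))>0)&(np.hypot(Wc[...,0]-TUB[0],Wc[...,1]-TUB[1])<.12)&(Wc[...,2]>.02)&(Wc[...,2]<.2)
    P=Wc[m]; print(cam,len(P),P.mean(0).round(3) if len(P) else "", np.percentile(P,[5,95],axis=0).round(3).tolist() if len(P) else "")
    cv2.imwrite(f"pics/j_{cam}.png",d["image"])
a=cv2.imread("pics/j_scene.png")[60:200,50:250];b=cv2.imread("pics/j_side.png")[60:200,230:430]
cv2.imwrite("pics/j.png",cv2.resize(np.vstack([a,b]),None,fx=2.1,fy=2.1))
```

```text
15 25 False 30.83 [0.76, 0.3, -0.58, 2.07, -0.06, 0.62, -1.02] [ 0.4777 -0.1237  0.2095] F [-0.5  0.1 -3.2] gap 0.0165 g 109.6
35 25 False 32.15 [1.22, 0.5, -0.59, 1.77, -0.0, 0.96, -0.24] [ 0.402  -0.3694  0.2097] F [ 1.2  0.2 -3.1] gap 0.0164 g 109.5
55 25 False 33.14 [1.35, 0.74, -0.57, 1.37, 0.15, 1.28, 0.24] [ 0.3423 -0.544   0.1998] F [ 0.4  0.  -3. ] gap 0.0168 g 109.5
55 8 False 33.6 [1.21, 0.61, -0.48, 1.6, 0.36, 1.01, 0.0] [ 0.3399 -0.5366  0.182 ] F [ 0.6 -0.4 -3. ] gap 0.0165 g 109.5
55 -8 False 34.24 [0.97, 0.53, -0.37, 1.69, 0.59, 1.03, -0.29] [ 0.3524 -0.5183  0.2112] F [-0.6 -0.2 -2.6] gap 0.0166 g 109.5
55 -20 False 34.75 [0.78, 0.51, -0.31, 1.73, 0.76, 1.12, -0.52] [ 0.3645 -0.501   0.23  ] F [-0.9 -0.2 -1.7] gap 0.0166 g 109.7
55 -35 False 35.38 [0.57, 0.56, -0.25, 1.75, 0.92, 1.3, -0.75] [ 0.3828 -0.4748  0.25  ] F [-0.  -0.9 -1.8] gap 0.0164 g 109.7
55 -50 False 36.02 [0.38, 0.65, -0.2, 1.74, 1.03, 1.51, -0.92] [ 0.4042 -0.4445  0.2629] F [-0.5 -1.3 -1.7] gap 0.0167 g 109.7
55 -65 False 36.66 [0.23, 0.79, -0.15, 1.7, 1.09, 1.71, -1.04] [ 0.4267 -0.4125  0.2676] F [ 0.1  0.  -1.4] gap 0.0166 g 109.8
scene 164 [ 0.426 -0.373  0.055] [[0.39, -0.419, 0.039], [0.48, -0.348, 0.063]]
side 10 [ 0.522 -0.38   0.068] [[0.405, -0.437, 0.029], [0.555, -0.362, 0.197]]
```

View pics/j.png

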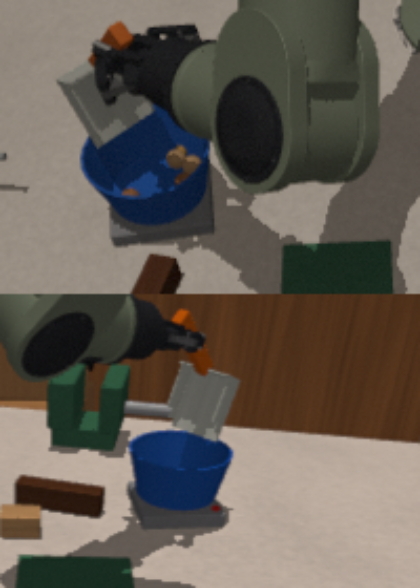

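The knobs lie in the tub at about (180,160) in the upper half, and the scoop is empty. I'll put the scoop back on the mat.

Run:
```python
from h import *
h=55; f=np.array([np.cos(r(h)),np.sin(r(h)),0]); c=np.r_[TUB,0]; O=[0,0,0]
M=np.array([.5557,-.1402,0])
W=[(c-.03*f+[0,0,.17],LIP,h,-45,.2),(c-.03*f+[0,0,.2],LIP,h,0,.3),((.50,-.27,.17),O,30,0,.25),(M+[0,0,.13],O,10,0,.25),(M+[0,0,.02],O,10,0,.15)]
for p,l,y,q,v in W: assert solve_ik(*tool3(p,l,r(y),r(q))) is not None,(y,q)
for p,l,y,q,v in W: go3(p,l,r(y),r(q),rate=v)
st("over"); print(go3(M+[0,0,-.001],O,r(10),0,rate=.03,max_force=6)); st("touch")
move_gripper(.085); wait(.2); st("open")
o=get_obs(); z=Ro.from_rotvec(o["ee_rot"]).as_matrix()[:,2]
line_to(o["tool_pos"]+[0,0,.11],rate=.2); st("clear")
for cam in("scene","side"):
    d=read_camera(cam);Wc=cloud(d);hsv=cv2.cvtColor(d["image"],cv2.COLOR_BGR2HSV)
    kn=cv2.inRange(hsv,(3,60,60),(30,255,255))>0
    m=kn&(np.hypot(Wc[...,0]-TUB[0],Wc[...,1]-TUB[1])<.09)&(Wc[...,2]>.03)&(Wc[...,2]<.12)
    P=Wc[m]; print(cam,"tub pts",len(P))
    if len(P)>30: print(cv2.kmeans((P*1000).astype(np.float32),4,None,(3,50,.1),10,2)[2].round().tolist())
    L=Ro.from_euler("z",r(10)).inv().apply(Wc.reshape(-1,3)-M).reshape(Wc.shape)
    bx=(abs(L[...,0]+.02)<.11)&(abs(L[...,1])<.075)&(L[...,2]>.0)&(L[...,2]<.17)
    P=L[(cv2.inRange(hsv,(3,170,50),(16,255,255))>0)&bx&(L[...,2]>.03)]
    ct=P.mean(0);v=np.linalg.svd(P-ct)[2][0];v*=np.sign(v[2]);print(" handle",len(P),ct.round(3),v.round(3),P[:,2].max().round(3))
    P=L[(hsv[...,1]<60)&(hsv[...,2]>70)&bx&(L[...,2]>.015)&(L[...,2]<.05)]; print(" bowl",np.percentile(P,[3,97],axis=0).round(3).tolist())
    o,w=TRAY; T=Ro.from_euler("z",w).inv().apply(Wc.reshape(-1,3)-o).reshape(Wc.shape)
    print(" knob pts in tray",(kn&(abs(T[...,0]+.01)<.13)&(abs(T[...,1])<.045)&(T[...,2]>.008)&(T[...,2]<.06)).sum())
    for n in("knob1","tub"): print(" ",n,[(round(x["p"],2),[int(i) for i in x["at"]]) for x in masks_of(n,cam)[:5]])
```

```text
over 41.49 [0.39, 0.6, -0.32, 1.89, 0.3, 0.87, -1.5] [ 0.4743 -0.1549  0.0926] F [ 0.5 -0.3 -0.9] gap 0.0168 g 109.6
True
touch 42.02 [0.38, 0.63, -0.31, 1.9, 0.31, 0.83, -1.52] [ 0.4738 -0.1548  0.0763] F [ 0.9 -0.6  3.3] gap 0.0166 g 110.0
open 42.89 [0.38, 0.63, -0.31, 1.9, 0.31, 0.84, -1.52] [ 0.4735 -0.1547  0.0766] F [-0.5 -0.1  1. ] gap 0.0851 g 0.0
clear 43.59 [0.42, 0.47, -0.35, 1.82, 0.23, 1.06, -1.44] [ 0.4731 -0.1547  0.1857] F [-1.  -1.2 -1.1] gap 0.0852 g 0.0
scene tub pts 153
[[473.0, -418.0, 57.0], [419.0, -354.0, 60.0], [403.0, -378.0, 54.0], [440.0, -360.0, 58.0]]
 handle 284 [-0.065  0.     0.099] [-0.44   0.004  0.898] 0.148
 bowl [[-0.048, -0.044, 0.017], [0.027, 0.042, 0.042]]
 knob pts in tray 0
  knob1 []
  tub [(0.6, [145, 121]), (0.4, [184, 409]), (0.31, [249, 377])]
side tub pts 0
 handle 356 [-0.075  0.01   0.096] [-0.421 -0.011  0.907] 0.148
 bowl [[-0.05, -0.043, 0.016], [0.02, 0.048, 0.035]]
 knob pts in tray 0
  knob1 []
  tub [(0.91, [148, 320])]
```

The scoop stands on the mat, released, with four knobs in the tub and none in the tray. Now the treadle.

Run:
```python
from h import *
move_gripper(0)
line_to(get_obs()["tool_pos"]+[0,0,.03],rate=.2)
y=r(4.5); R=(Ro.from_euler("z",y)*Ro.from_euler("x",np.pi)).as_rotvec()
P=np.array([.428,.368,.13])
for rr in(R,(Ro.from_euler("z",y+np.pi)*Ro.from_euler("x",np.pi)).as_rotvec(),(Ro.from_euler("z",y+np.pi/2)*Ro.from_euler("x",np.pi)).as_rotvec()):
    q=solve_ik(P,rr); q2=solve_ik(P-[0,0,.105],rr)
    if q is not None and q2 is not None: break
print(np.round(q,2)); move_to(P,rr); st("above")
print(line_to(P*[1,1,0]+[0,0,.06],rate=.15,max_force=8)); st("near")
print(line_to(P*[1,1,0]+[0,0,.018],rate=.05,max_force=26)); st("pressed")
wait(.5); st("held")
d=read_camera("side");W=cloud(d);hsv=cv2.cvtColor(d["image"],cv2.COLOR_BGR2HSV)
Q=W[(cv2.inRange(hsv,(20,130,60),(35,255,255))>0)&(abs(W[...,0]-.465)<.09)&(abs(W[...,1]-.37)<.06)&(W[...,2]<.08)]
k=np.linalg.lstsq(np.c_[Q[:,:2],np.ones(len(Q))],Q[:,2],rcond=None)[0];print("slope deg",np.degrees(np.arctan(np.hypot(*k[:2]))).round(1),"zr",np.percentile(Q[:,2],[1,99]).round(3))
```

```text
[-0.64  0.55 -0.24  1.83  0.18  0.78 -2.47]
above 46.88 [-0.64, 0.55, -0.24, 1.83, 0.18, 0.78, -2.47] [0.4288 0.367  0.1301] F [ 0.4 -0.6  0.7] gap 0.0002 g 0.0
False
near 47.5 [-0.68, 0.65, -0.19, 1.87, 0.19, 0.64, -2.48] [0.4284 0.368  0.0605] F [ 0.5 -0.4  0.4] gap -0.0001 g 0.0
True
pressed 48.18 [-0.7, 0.71, -0.16, 1.89, 0.2, 0.57, -2.48] [0.4273 0.3683 0.0253] F [-7.1 -6.9 38.4] gap -0.0002 g 18.5
held 48.68 [-0.7, 0.7, -0.16, 1.89, 0.2, 0.57, -2.48] [0.4273 0.3683 0.0256] F [-7.1 -4.6 31.6] gap -0.0001 g 15.6
slope deg 1.8 zr [0.029 0.038]
```

The treadle is on its stop: the slope went from 16° to 2°. I'll release it, check the scene and hand in.

Run:
```python
from h import *
p=get_obs()["tool_pos"]; line_to(p+[0,0,.15],rate=.15); wait(.5); st("up")
d=read_camera("side");W=cloud(d);hsv=cv2.cvtColor(d["image"],cv2.COLOR_BGR2HSV)
Q=W[(cv2.inRange(hsv,(20,130,60),(35,255,255))>0)&(abs(W[...,0]-.465)<.09)&(abs(W[...,1]-.37)<.06)&(W[...,2]<.08)]
k=np.linalg.lstsq(np.c_[Q[:,:2],np.ones(len(Q))],Q[:,2],rcond=None)[0];print("slope deg",np.degrees(np.arctan(np.hypot(*k[:2]))).round(1))
d=read_camera("scene");W=cloud(d);hsv=cv2.cvtColor(d["image"],cv2.COLOR_BGR2HSV)
m=(cv2.inRange(hsv,(3,60,60),(30,255,255))>0)&(np.hypot(W[...,0]-TUB[0],W[...,1]-TUB[1])<.09)&(W[...,2]>.03)&(W[...,2]<.12)
print("tub pts",m.sum(), cv2.kmeans((W[m]*1000).astype(np.float32),4,None,(3,50,.1),10,2)[2].round().tolist())
print(hand_in())
```

```text
up 50.39 [-0.66, 0.48, -0.21, 1.8, 0.13, 0.87, -2.42] [0.4273 0.3683 0.1755] F [ 0.2 -0.1  0.7] gap -0.0002 g 0.0
slope deg 15.9
tub pts 153 [[440.0, -360.0, 58.0], [403.0, -378.0, 54.0], [473.0, -418.0, 58.0], [419.0, -354.0, 60.0]]
the job is handed in; nothing more can be done
None
```

I handed the job in at about 50 s of the 72 s limit: all four knobs are in the tub, the scoop stands released on the mat, and the treadle was pressed to its stop and came back up (the verdict was not reported).

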